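# Stand up the sculptor's reference board on its kickstand

## Robot

A 6-joint arm with a two-finger parallel gripper is mounted at the origin on a cart in front of the work surface, level with it; the furniture and walls round the work are solid. World frame = base frame: x ahead of the robot, y to its left, z up, the work surface at z = 0. Lengths are in m, angles in rad, forces in N, time in s.
With the tool pointing down it reaches from about 0.375 to 0.975 m from the base axis. Payload 3.8 kg.
Tool frame: the origin (TCP) lies at the very end of the fingers, on their centre line; the grasp point (between the pads) lies bot.grasp_offset behind it (bot.grasp_offset is the distance from the TCP to the grasp point, in m); y points along the fingers, x is the direction in which the jaws open and shut, and the axes are right-handed (so a half turn about y gives the same grasp; the last joint's range is limited). The gripper opens to 85 mm and grips with 20 to 120 N. Pads are 22 mm wide; open, the fingers measure 114 mm over their backs; the gripper's body (76 mm by 85 mm) begins 54 mm behind the grasp point. The pads swing forward as they close: fully open they stand 13 mm farther back than shut.
Start: joints at [1.219, 0.264, 1.604, -0, 1.274, -0.037], TCP at [0.209, 0.642, 0.231] pointing down, gripper open.
Joint ranges: [-2.63, 2.63], [-0.94, 2.18], [0.31, 2.57], [-1.31, 4.45], [0, 2.66], [-2.55, 2.55]. Speed limits (rad/s): [2.57, 2.57, 3.14, 3.14, 3.14, 3.14].

## Interface

Orientations are given as a rotation vector (axis times angle).
In Python, from workcell import sensors, read_camera, job, bot gives the robot as it stands.
- The arm moves only by the tool arm_command, never from a script. Its argument "deltas" is a list of rows, each a list of 4 numbers: the shift along the tool's x, y, z in m, then the turn about the tool's y in rad. A call has 1 to 20 rows; each row shifts and turns the commanded pose from where the row before left it, along the tool's axes as they then stand; what a row does not reach is not made up. A row lasts 1/8 s, in which the tool goes at most 62.5 mm and 10.7 degrees, less where a joint would pass 70% of its speed; a pose out of reach is approached as far as the arm can. A call is refused whole if a number of a shift passes 0.0625 or a number of a turn 0.188, either way. A call with a gripper value outside its range is refused whole. "fingers" is the finger opening in m, from 0 to 0.0854, set as the call begins (left out, the last holds). The fingers move at their own pace and stop on an object; "newtons" is the grip in N (left out, the last holds). Time passes only in rows, so rows that do not move let the fingers close. It gives the time, the measured TCP pose, the force and the opening at its end, in the units of the state.
- sensors.read_state(): the state, without advancing time (a new reading comes with each control period).
- read_camera(name): name is "side" or "top" or "wrist"; returns a dict with "color" (420x560x3 uint8, red, green, blue), "vfov" (degrees; the focal length in pixels is half the picture's height over the tangent of half this angle, whatever the lens; pixels are square), "cx", "cy" (the principal point, pixels), "dist_coeffs" ([k1, k2, p1, p2, k3] as OpenCV has them; the pictures are not rectified), "R" (3x3) and "t" (3): a world point X has camera coordinates R X + t; the wrist camera has in their place "T_tool_cam" (4x4, takes a point from camera to tool coordinates, whose origin is the TCP and whose axes are the tool frame's). Camera axes: x right, y down, z forward; pixel columns grow to the right and rows downward; lengths in m; the calibration is good to about 2 mm. A picture is of the moment at which its call begins: read the wrist's pose just before it. There is no depth.
- job.finish_job(): hands the job in, once; it reports no verdict.
The state is a dict: "time": time; "q": joint angles; "joint_vel": joint speeds; "joint_torque": joint torques, N m; "tool_pos": TCP position; "tcp_rot": TCP orientation; "wrist_force": force on the tool from outside, world axes, zero at the start; "torque": the same for the moment, N m; "width": opening from 0.0 (shut) to 1.0 (fully open).
Only numpy, scipy, OpenCV 4.12 (cv2) and the standard library are available. Lean on these libraries where they do the work, as an engineer would, in place of code of your own. Each camera call takes 0.05 s, during which the arm holds its last target.

## Task

The sculptor's reference board lies face down on its sloping drying rest. While it lies there, unfold the kickstand leg on its back as far as it goes; then slide the board up out of the rest's toe hooks (its top tab is the handle) and, without dropping it, stand it upright on the table, leaning back on its open leg, clear of the rest, with its face turned straight towards the clay lump. Do not disturb the clay or the other things on the table.

Things in the scene. Friction and masses are not known exactly. Their poses are not given: they have to be found in the camera images.
- board: The loose reference board as a whole: origin as board_base, but with the axes level as it lay at the start (x level towards the low end of the rest, z vertical). Use board_base and board_tab for its own directions.
- board_base (a point): Loose plywood board 130 mm wide, 180 high, 12 thick, about 0.3 kg, with a 44 mm wide hand tab rising 54 mm from its top edge. Origin: middle of the bottom edge, mid thickness. z up the board to the tab, x out of the back (leg side), -x out of the face, y along the bottom edge. Starts face down, z 35 degrees above level. On its open leg z leans 0.31 rad to the back, foot 98 mm behind the lower edge.
- board_tab (a point): Centre of the hand tab (44 mm wide along the board's y, 12 mm thick, 54 mm long), 206 mm up the board from its origin; axes as the board's. The tab juts out free beyond the high end of the rest.
- leg (a joint): Kickstand leg angle in rad: 0 folded flat on the back, 0.64 fully open at a hard stop; begins at 0 to 0.15. A friction hinge (about 0.12 N m) keeps the leg where it is left. Hinge line along the board's y, 150 mm up the board and 13 mm out of mid thickness (x = +13). Opening lifts the foot away from the back, in the board's +x.
- leg_grip (a point): Centre of the wooden grip block on the leg, 24 mm wide (board's y), 28 mm along the leg, 104 mm from the hinge towards the foot; axes turn with the leg (z from foot to hinge, x outwards, y as the board's). Its outer face is 10 mm out (x) from here; the leg bar under it is as wide and 11 mm thick. Leg folded, the board's back is 21.5 mm under this point.
- leg_foot (a point): Centre of the leg's rubber crossbar foot (12 mm thick, 70 mm long along y), 142 mm from the hinge; 6 mm above the table when it stands.
- rest: Fixed slatted wooden rest 140 mm wide, high end 115 mm tall. Origin on the table under its middle; x level towards its low end, z up; board origin starts at x 60, z 32 mm. The board's bottom edge sits on a ledge at the low end; two toe hooks at y = +-56 mm reach 10 mm up over its back with 2.5 mm play, so slide the board 12 mm or more along its own z before lifting or turning it.
- clay_maquette: Loose grey clay lump, about 80 mm across and 86 mm high, standing on the table; origin under its middle. The board must face it. It and the tin can may have changed places.
- tin_can: Open tin can, 75 mm across, 100 mm high, origin under its middle. Bystander.
- mug: White mug, 80 mm across, 89 mm high, origin under its middle. Bystander.

How it is judged:
On the way:
1. the leg is unfolded (over 0.58 rad) while the board still lies in the rest (value of joint leg above 0.58 rad and distance of board from where it was at the start of the episode below 0.03 m), for 0.2 s.
At the end, for the whole second after the job is handed in: The board stands still on its lower edge and its leg's foot, both down on the table (within 6 mm), leaning back 0.22 to 0.42 rad, leg over 0.58 rad open, not touching the rest; a line straight out of the middle of its face passes within 60 mm of the clay's middle (value of joint leg above 0.58 rad and angle between board_base's own z axis and vertical between 0.22 and 0.42 rad and height (world z) of each of board_base, leg_foot below 0.012 m and contact force between board and rest below 0.05 N and x of clay_maquette in the frame of board_base below -0.05 m and y of clay_maquette in the frame of board_base between -0.06 and 0.06 m and linear speed of board below 0.02 m/s and angular speed of board below 0.1 rad/s).
It fails at once if the board is dropped or flung (faster than 0.7 m/s) (linear speed of board above 0.7 m/s).
It fails at once if the clay is moved more than 20 mm, or another bystander more than 30 mm (distance of any of mug, tin_can from where it was at the start of the episode above 0.03 m or distance of clay_maquette from where it was at the start of the episode above 0.02 m).
It also fails if it takes over 61 s, if anything falls off the work surface, if the arm or the gripper's body presses on something with over 40 N, if the wrist force passes 120 N, or if a joint passes its speed limit or range.

## Working session

There is one attempt and no reset: what is moved stays moved. The work goes in short steps, Python scripts to look and compute and a tool call to move; the robot and the scene stay as the last step left them, time stands still between calls to the robot, and variables do not carry over. Pictures are saved under pics/ and viewed, and the job is handed in when it is done.

Besides the shell and the picture viewer there is one more tool, called after "Emit:" by a JSON object that holds its "api" and its "payload", one argument or row to a line. arm_command: Moves the arm, as the interface text tells. Its arguments: {"type":"object","properties":{"deltas":{"type":"array"},"fingers":{"type":"number"},"newtons":{"type":"number"}},"required":["deltas"]}

```bash
ls; mkdir -p pics
python3 - <<'E'
from workcell import sensors, read_camera, job, bot
import cv2,numpy as np
s=sensors.read_state();print(s, bot.grasp_offset, [a for a in dir(bot) if a[0]!='_'])
for n in ["side","top","wrist"]:
    c=read_camera(n);cv2.imwrite(f"pics/{n}0.png",c["color"][:,:,::-1])
    print(n,{k:v for k,v in c.items() if k!="color"})
E
```

```text
pics
{'time': 0.0, 'q': array([ 1.21910476e+00,  2.64761167e-01,  1.60542071e+00,  8.71521511e-06,
        1.27368862e+00, -3.68904828e-02]), 'joint_vel': array([ 0.00117674,  0.0001142 , -0.00040567,  0.00085433, -0.00039448,
       -0.00112543]), 'joint_torque': array([-1.34483958e-03, -5.15134227e+01, -3.67304063e+01, -4.80882609e-04,
        1.34399461e-02, -1.23290572e-06]), 'tool_pos': array([0.20873242, 0.64112584, 0.2299314 ]), 'tcp_rot': array([-1.34313397, -0.97285054,  0.97599509]), 'wrist_force': array([-0.42727086,  0.2542803 ,  0.62983262]), 'torque': array([-0.0533655 ,  0.00113959,  0.00862883]), 'width': 0.9985000765928818} 0.0187 ['MotionError', 'grasp_offset']
side {'vfov': 54.90379027682752, 'cx': 282.8272312400248, 'cy': 196.2074055499523, 'dist_coeffs': array([-0.04059152,  0.        ,  0.        ,  0.        ,  0.        ]), 'R': array([[ 0.87854846, -0.47715071, -0.02190444],
       [-0.30368987, -0.52259349, -0.79666085],
       [ 0.36868018,  0.70655731, -0.60402954]]), 't': array([-0.47410092,  0.25952968,  0.98151002])}
top {'vfov': 47.057528694946996, 'cx
[... 163 characters left out ...]
-0.99979946, -0.01989298],
       [-0.99569319,  0.00413704, -0.09261727],
       [ 0.09268099,  0.01959394, -0.99550304]]), 't': array([0.02869211, 0.56438922, 1.21183107])}
wrist {'vfov': 69.70842106936799, 'cx': 279.77625222551956, 'cy': 208.09161571791523, 'dist_coeffs': array([-0.0038294,  0.       ,  0.       ,  0.       ,  0.       ]), 'T_tool_cam': array([[ 9.99999632e-01, -3.65324990e-04,  7.75750615e-04,
         1.98302660e-05],
       [-8.46587729e-04, -2.76980625e-01,  9.60875131e-01,
        -1.43472433e-01],
       [-1.36163807e-04, -9.60875434e-01, -2.76980833e-01,
         7.00807306e-02],
       [ 0.00000000e+00,  0.00000000e+00,  0.00000000e+00,
         1.00000000e+00]])}
```

View pics/side0.png

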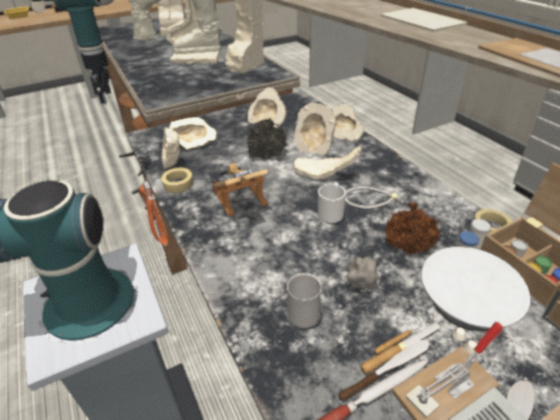

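View pics/top0.png

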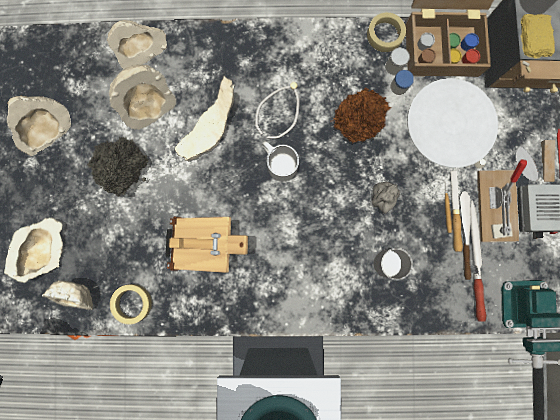

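View pics/wrist0.png

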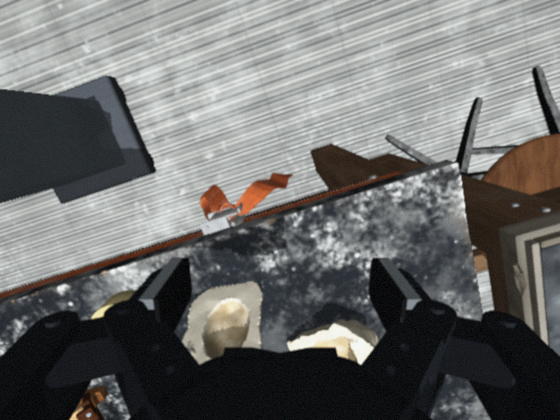

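```bash
cat > h.py <<'E'
import numpy as np,cv2
from workcell import sensors, read_camera
from scipy.spatial.transform import Rotation as Ro
def cam(n):
    s=sensors.read_state(); c=read_camera(n)
    f=c["color"].shape[0]/2/np.tan(np.radians(c["vfov"]/2))
    K=np.array([[f,0,c["cx"]],[0,f,c["cy"]],[0,0,1]])
    if "R" in c: R=np.array(c["R"]);t=np.array(c["t"])
    else:
        T=np.eye(4);T[:3,:3]=Ro.from_rotvec(s["tcp_rot"]).as_matrix();T[:3,3]=s["tool_pos"]
        M=np.linalg.inv(T@c["T_tool_cam"]);R,t=M[:3,:3],M[:3,3]
    return dict(img=c["color"],K=K,d=np.array(c["dist_coeffs"]),R=R,t=t)
def ray(c,p):
    u=cv2.undistortPoints(np.array(p,float).reshape(1,1,2),c["K"],c["d"]).ravel()
    d=c["R"].T@np.array([u[0],u[1],1]);return -c["R"].T@c["t"],d/np.linalg.norm(d)
def onz(c,p,z):
    o,d=ray(c,p);return o+d*(z-o[2])/d[2]
def proj(c,X):
    r,_=cv2.Rodrigues(c["R"]);return cv2.projectPoints(np.array(X,float).reshape(-1,1,3),r,c["t"],c["K"],c["d"])[0].reshape(-1,2)
def two(c1,p1,c2,p2):
    o1,d1=ray(c1,p1);o2,d2=ray(c2,p2)
    A=np.stack([d1,-d2],1);s=np.linalg.lstsq(A,o2-o1,rcond=None)[0]
    a=o1+s[0]*d1;b=o2+s[1]*d2;return (a+b)/2,np.linalg.norm(a-b)
def crop(c,x0,y0,x1,y1,k,name):
    i=c["img"][y0:y1,x0:x1,::-1];cv2.imwrite("pics/"+name,cv2.resize(i,None,fx=k,fy=k,interpolation=cv2.INTER_CUBIC))
E
python3 - <<'E'
from h import *
c=cam("top");crop(c,160,205,260,280,8,"t1.png");crop(c,255,135,415,285,4,"t2.png")
c=cam("side");crop(c,200,150,290,220,8,"s1.png")
print(sensors.read_state()["time"],Ro.from_rotvec(sensors.read_state()["tcp_rot"]).as_matrix())
E
```

```text
0.25 [[ 3.09596680e-01 -4.04268202e-04 -9.50867884e-01]
 [ 9.50867315e-01 -1.04157561e-03  3.09596938e-01]
 [-1.11556100e-03 -9.99999376e-01  6.19370668e-05]]
```

View pics/t1.png

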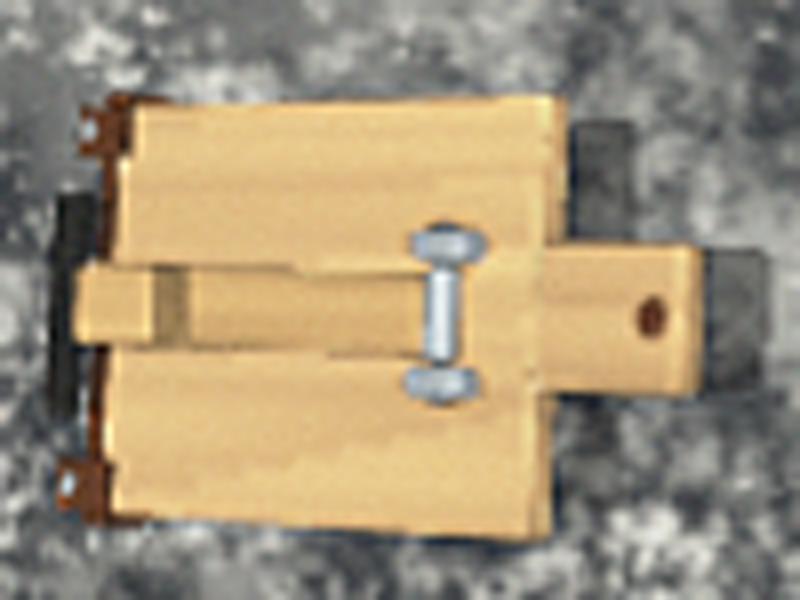

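View pics/t2.png

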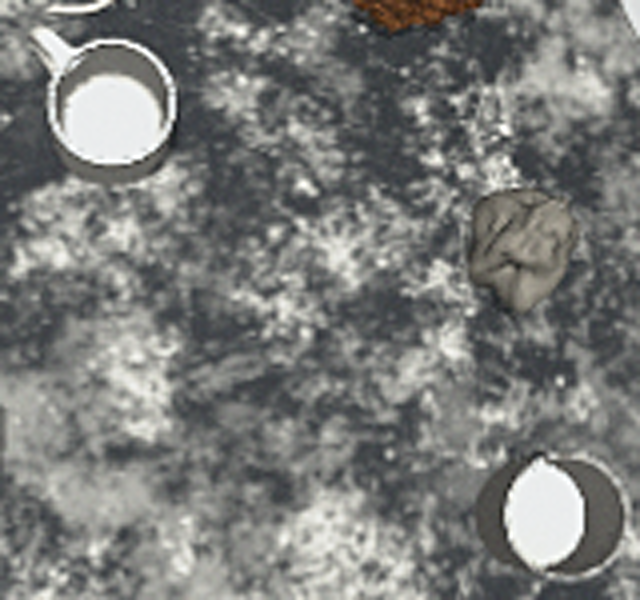

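View pics/s1.png

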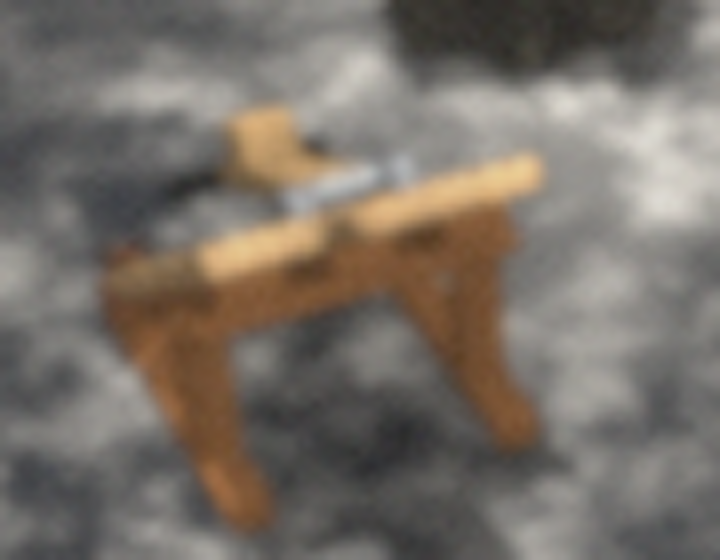

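Run:
```python
from h import *
c=cam("top")
P=lambda u,v:(160+(u+.5)/8-.5,205+(v+.5)/8-.5)
s,co=np.sin(np.radians(35)),np.cos(np.radians(35))
# name: pixel, board local (x,y,z)
pts=[((697,247),(6,-22,233)),((694,394),(6,22,233)),((556,99),(6,-65,180)),((544,538),(6,65,180)),((442,314),(19,0,150))]
# find hinge etc
W=[]
for p,l in pts:
    z=.032+l[2]*1e-3*s+l[0]*1e-3*co
    w=onz(c,P(*p),z);W.append(w);print(l,w.round(4))
W=np.array(W)
for a,b in [(0,1),(2,3)]:
    d=W[b]-W[a];print("len",np.linalg.norm(d),"yaw of board -y.. ",np.degrees(np.arctan2(d[1],-d[0])))
# direction along board: mid tab end - mid top edge
m1=(W[0]+W[1])/2;m2=(W[2]+W[3])/2;d=m1-m2;print("along",d,np.linalg.norm(d[:2]),53*co/1e3)
# local horizontal coordinates: h = distance from base toward tab: z*co - x*s
# least squares rigid 2D
L=np.array([[l[1]*1e-3,(l[2]*co-l[0]*s)*1e-3] for _,l in pts]) # (board y, horiz uphill)
A=L-L.mean(0);B=W[:,:2]-W[:,:2].mean(0)
U,S,Vt=np.linalg.svd(A.T@B);R=(U@Vt).T;
t=W[:,:2].mean(0)-R@L.mean(0)
print("R",R,"base",t, "resid",(L@R.T+t-W[:,:2])*1e3)
y=R[:,0];u=R[:,1]
print("yaw deg of uphill vs -Y:",np.degrees(np.arctan2(u[0],-u[1])))
for n,(x,yy,z) in dict(tab=(0,0,206),grip0=(34.5-7,0,46),hinge=(13,0,150),tabend=(0,0,233)).items():
    print(n,(t+R@np.array([yy,z*co-x*s])/1e3).round(4),.032+(z*s+x*co)/1e3)
# things
Q=lambda u,v:(255+(u+.5)/4-.5,135+(v+.5)/4-.5)
print("clay",onz(c,Q(522,250),.04),"mug rim",onz(c,Q(111,101),.089),"can rim",onz(c,Q(567,515),.1))
s_=cam("side")
print("side clay base",onz(s_,(362,283),0.0), onz(s_,(363,272),0.04))
```

```text
(6, -22, 233) [0.5055 0.0703 0.1706]
(6, 22, 233) [0.4641 0.0711 0.1706]
(6, -65, 180) [0.5504 0.1134 0.1402]
(6, 65, 180) [0.423  0.1164 0.1402]
(19, 0, 150) [0.488  0.1472 0.1336]
len 0.041457632611506354 yaw of board -y..  1.0999973165420598
len 0.1274589385955687 yaw of board -y..  1.319080389280493
along [-0.00190997 -0.04423143  0.03039955] 0.044272652939106434 0.043415058347316564
R [[-0.99958305 -0.02887424]
 [ 0.02887424 -0.99958305]] base [0.49066302 0.25856282] resid [[ 1.73738058  0.324472  ]
 [-0.79428121  0.79905993]
 [ 1.07547148 -0.68246847]
 [-1.44516351  0.13704435]
 [-0.57340734 -0.57810781]]
yaw deg of uphill vs -Y: -1.6546019748173593
tab [0.4858 0.0899] 0.15015674588831548
grip0 [0.49   0.2367] 0.08091119729009538
hinge [0.4873 0.1432] 0.1286854420284138
tabend [0.4852 0.0678] 0.16564330966979374
clay [ 0.60845622 -0.27434107  0.04      ] mug rim [ 0.69567842 -0.01238136  0.089     ] can rim [ 0.44070228 -0.28399215  0.1       ]
side clay base [ 0.61503853 -0.27796067  0.        ] [ 0.61405513 -0.27681203  0.04      ]
```

Emit:
{"api": "arm_command", "payload": {
  "deltas": [
    [0,0,0,0.1836],
    [0,0,0,0.1836],
    [0,0,0,0.1836],
    [0,0,0,0.1836],
    [0,0,0,0.1836],
    [0,0,0,0.1836],
    [0,0,0,0.1836],
    [0.029,0,-0.04,0],
    [0.029,0,-0.04,0],
    [0.029,0,-0.04,0],
    [0.029,0,-0.04,0],
    [0.029,0,-0.04,0],
    [0.029,0.004,-0.04,0],
    [0.029,0.004,-0.04,0],
    [0.029,0.004,-0.04,0],
    [0.029,0.004,-0.04,0],
    [0.0315,0.004,-0.036,0],
    [0,0,0,0]
  ],
  "fingers": 0.0854,
  "newtons": 20
}}

```text
time: 2.6
tool_pos: [0.4913, 0.235, 0.2111]
tcp_rot: [-1.571, 0.026, -0.027]
wrist_force: [0.2, 0.5, -0.3]
width: 1.0
```

Run:
```python
from h import *
st=sensors.read_state();print(st["time"],st["tool_pos"],st["q"].round(3));print(Ro.from_rotvec(st["tcp_rot"]).as_matrix().round(4))
c=cam("wrist");cv2.imwrite("pics/w1.png",c["img"][:,:,::-1])
s=cam("side");crop(s,190,110,330,215,5,"s2.png")
```

```text
2.6 [0.49131316 0.23496881 0.21108017] [ 4.010e-01  3.200e-02  1.907e+00 -1.000e-03  1.203e+00  4.350e-01]
[[ 9.994e-01  2.000e-04  3.350e-02]
 [-3.350e-02 -7.000e-04  9.994e-01]
 [ 2.000e-04 -1.000e+00 -7.000e-04]]
```

View pics/w1.png

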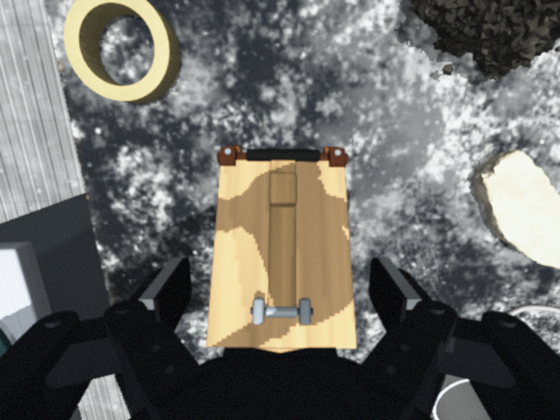

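View pics/s2.png

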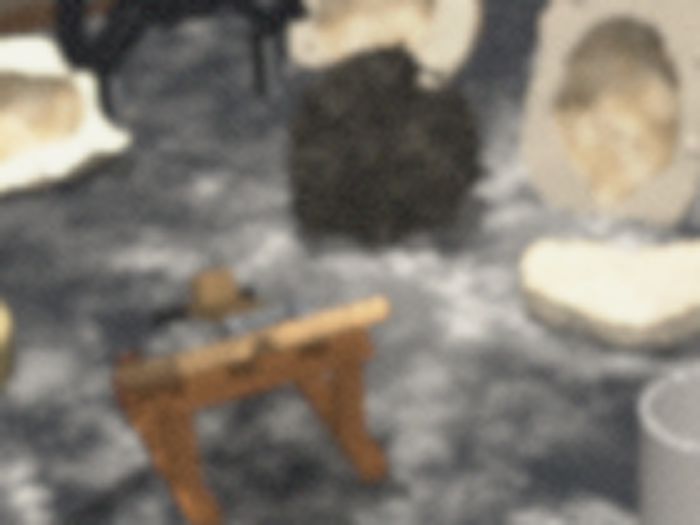

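```bash
cat >> h.py <<'E'
S,C=np.sin(np.radians(35)),np.cos(np.radians(35))
def b2w(l,base=(0.4907,0.2586,0.032),yaw=-1.5):
    a=np.radians(yaw);u=np.array([np.sin(a),-np.cos(a),0]);y=np.array([-np.cos(a),-np.sin(a),0]);Z=np.array([0,0,1])
    l=np.asarray(l,float)
    return np.array(base)+l[0]*(C*Z-S*u)+l[1]*y+l[2]*(C*u+S*Z)
def leg(a,d,x=0,y=0): # point on leg, d from hinge toward foot, x outwards
    return np.array([.013+d*np.sin(a)+x*np.cos(a),y,.150-d*np.cos(a)+x*np.sin(a)])
E
python3 - <<'E'
from h import *
c=cam("wrist");crop(c,200,130,360,250,5,"w1c.png")
P=lambda p:((p-np.array([200,130])+.5)*5-.5).round(0)
for a in (0,.05,.1,.15):
    print(a,"foot ends",[P(proj(c,b2w(leg(a,.142,0,y)))[0]) for y in (-.035,.035)],"block top",[P(proj(c,b2w(leg(a,d,.01,y)))[0]) for d in (.118,.09) for y in (-.012,.012)])
print("board corners",[P(proj(c,b2w(l))[0]) for l in [(.006,.065,.18),(.006,-.065,.18),(.006,.065,0),(.006,-.065,0)]])
E
```

```text
0 foot ends [array([572., 202.]), array([230., 204.])] block top [array([463., 292.]), array([339., 293.]), array([466., 430.]), array([338., 431.])]
0.05 foot ends [array([576., 187.]), array([226., 189.])] block top [array([465., 283.]), array([338., 284.]), array([467., 426.]), array([337., 427.])]
0.1 foot ends [array([580., 174.]), array([222., 175.])] block top [array([466., 276.]), array([337., 276.]), array([468., 423.]), array([336., 424.])]
0.15 foot ends [array([584., 161.]), array([218., 162.])] block top [array([467., 269.]), array([335., 270.]), array([469., 421.]), array([334., 422.])]
board corners [array([  28., 1126.]), array([ 782., 1123.]), array([ 93., 185.]), array([709., 182.])]
```

View pics/w1c.png

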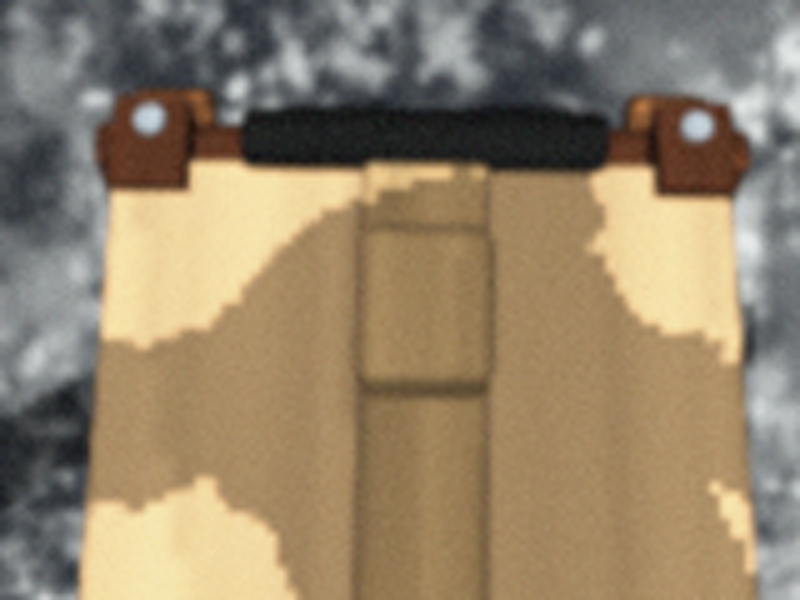

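Run:
```python
from h import *
from scipy.optimize import least_squares
c=cam("wrist");t=cam("top")
crop(c,195,230,375,365,4,"w1d.png")
Wc=lambda u,v:np.array((200+(u+.5)/5-.5,130+(v+.5)/5-.5))
Pt=lambda u,v:np.array((160+(u+.5)/8-.5,205+(v+.5)/8-.5))
wp=[(Wc(360,228),.118,-1),(Wc(490,228),.118,1),(Wc(360,387),.09,-1),(Wc(490,387),.09,1)]
wb=[((208,347),(.006,.065,.18)),((355,348),(.006,-.065,.18)),(Wc(425,160),(.006,0,0))]
tb=[((697,247),(.006,-.022,.233)),((694,394),(.006,.022,.233)),((556,99),(.006,-.065,.18)),((544,538),(.006,.065,.18))]
def res(p,sep=False,useW=True,useT=True):
    base=p[:3];yaw=p[3];a=p[4];r=[]
    if useW:
        for q,d,sg in wp: r.append(proj(c,b2w(leg(a,d,.01,-sg*.012),base,yaw))[0]-q)
        for q,l in wb:
            e=proj(c,b2w(l,base,yaw))[0]-q
            if l[2]==0:e[0]=0
            r.append(e)
    if useT:
        for q,l in tb: r.append(proj(t,b2w(l,base,yaw))[0]-Pt(*q))
    return np.concatenate(r+[[(base[2]-.032)*500,0]])
for k in [(1,1),(1,0),(0,1)]:
    f=least_squares(res,[.49,.26,.032,-1.5,.1],kwargs=dict(useW=k[0],useT=k[1]));print(k,f.x.round(4));print(f.fun.reshape(-1,2).round(1).tolist())
```

```text
(1, 1) [ 0.4947  0.2631  0.0276 -2.6934  0.2611]
[[-0.7, 0.7], [0.7, 1.2], [-1.3, 0.8], [0.3, 1.3], [-0.8, -1.2], [1.2, 0.0], [0.0, 0.3], [-1.9, -0.9], [-2.5, 0.1], [-1.0, -0.9], [-2.3, -0.1], [-2.2, 0.0]]
(1, 0) [ 0.4948  0.2642  0.0293 -2.6833  0.2311]
[[-0.5, 0.2], [0.7, 0.7], [-1.2, -0.0], [0.4, 0.4], [-1.2, -0.9], [1.9, 0.3], [0.0, -0.5], [-1.4, 0.0]]
(0, 1) [ 0.4901  0.2584  0.0319 -1.5034  0.1   ]
[[-0.1, -0.7], [-0.3, 0.4], [0.3, -0.4], [0.1, 0.7], [-0.1, 0.0]]
```

View pics/w1d.png

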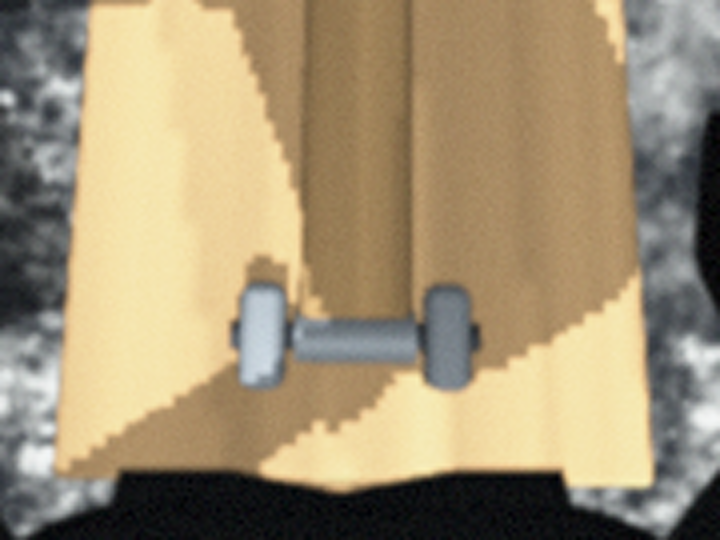

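Run:
```python
from h import *
from scipy.optimize import least_squares
c=cam("wrist");t=cam("top")
Wc=lambda u,v:np.array((200+(u+.5)/5-.5,130+(v+.5)/5-.5))
Pt=lambda u,v:np.array((160+(u+.5)/8-.5,205+(v+.5)/8-.5))
wp=[(Wc(360,228),.118,-1),(Wc(490,228),.118,1),(Wc(360,387),.09,-1),(Wc(490,387),.09,1)]
wb=[((209.5,348.5),(.006,.065,.18)),((358,351),(.006,-.065,.18)),(Wc(425,160),(.006,0,0))]
tb=[((697,247),(.006,-.022,.233)),((694,394),(.006,.022,.233)),((556,99),(.006,-.065,.18)),((544,538),(.006,.065,.18))]
def res(p,useW=True,useT=True):
    base=p[:3];yaw=p[3];a=p[4];r=[]
    if useW:
        for q,d,sg in wp: r.append(proj(c,b2w(leg(a,d,.0245,-sg*.012),base,yaw))[0]-q)
        for q,l in wb:
            e=proj(c,b2w(l,base,yaw))[0]-q
            if l[2]==0:e[0]=0
            r.append(e)
    if useT:
        for q,l in tb: r.append(proj(t,b2w(l,base,yaw))[0]-Pt(*q))
    return np.concatenate(r+[[(base[2]-.032)*500,0]])
for k in [(1,1),(1,0)]:
    f=least_squares(res,[.49,.26,.032,-1.5,.1],kwargs=dict(useW=k[0],useT=k[1]));print(k,f.x.round(4));print(f.fun.reshape(-1,2).round(1).tolist())
for a in (f.x[4],.2,.3,.4,.5,.6,.64,.66): print(round(a,3),b2w(leg(a,.104,.0145),(.4935,.263,.032),-2.2).round(4))
print(sensors.read_state()["tool_pos"],sensors.read_state()["time"])
```

```text
(1, 1) [ 0.4945  0.2622  0.029  -2.2445  0.1274]
[[-0.5, 0.5], [0.8, 0.8], [-1.0, -0.1], [0.9, 0.2], [-1.4, 0.2], [-0.3, -0.9], [0.0, 1.9], [-1.6, -1.5], [-2.0, -0.5], [-0.9, -1.3], [-1.8, -0.4], [-1.5, 0.0]]
(1, 0) [ 0.4946  0.2631  0.0304 -2.074   0.0983]
[[-0.4, 0.2], [0.8, 0.5], [-0.8, -0.8], [1.0, -0.6], [-1.2, 0.6], [0.7, -0.8], [0.0, 1.2], [-0.8, 0.0]]
0.098 [0.4928 0.2453 0.0903]
0.2 [0.493  0.2487 0.1004]
0.3 [0.493  0.251  0.1107]
0.4 [0.4931 0.2523 0.1211]
0.5 [0.4931 0.2526 0.1316]
0.6 [0.4931 0.2517 0.1421]
0.64 [0.493  0.2511 0.1462]
0.66 [0.493  0.2508 0.1483]
[0.48921762 0.23847517 0.2114524 ] 2.95
```

Run:
```python
from h import *
for i in range(2): print(sensors.read_state()["tool_pos"]);c=cam("wrist")
print(sensors.read_state()["tool_pos"],Ro.from_rotvec(sensors.read_state()["tcp_rot"]).as_matrix()[:2,0])
crop(c,200,130,360,250,5,"w1e.png");crop(c,195,230,375,365,4,"w1f.png")
```

```text
[0.48921762 0.23847517 0.2114524 ]
[0.48927717 0.23838359 0.21143156]
[0.48935129 0.23829477 0.21141163] [ 0.99961646 -0.02769338]
```

View pics/w1e.png

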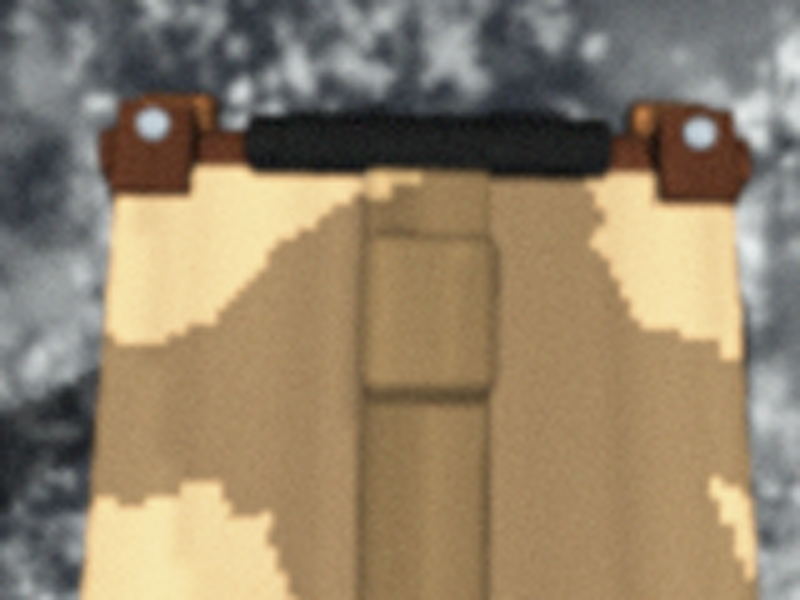

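View pics/w1f.png

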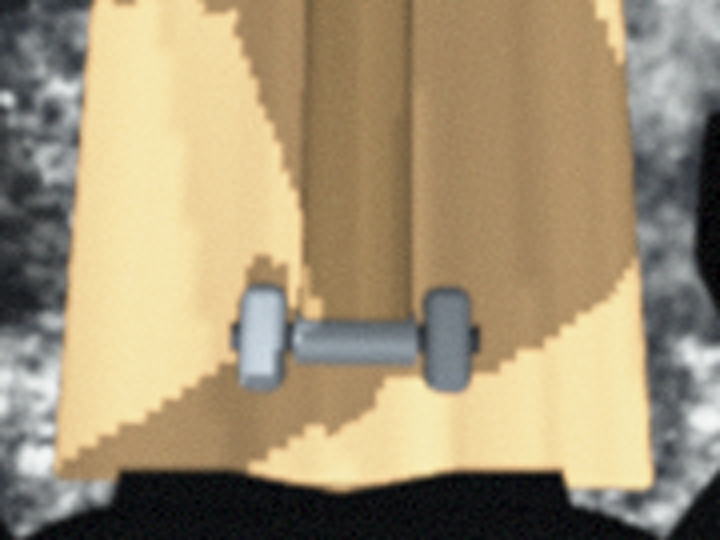

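Emit:
{"api": "arm_command", "payload": {
  "deltas": [
    [0.002,0.03,0.006,0.008],
    [0,0.03,0,0],
    [0,0.03,0,0],
    [0,0.02,0,0],
    [0,0.015,0,0],
    [0,0.007,0,0],
    [0,0,0,0],
    [0,0,0,0]
  ],
  "fingers": 0.05
}}

```text
time: 4.05
tool_pos: [0.4927, 0.2437, 0.0803]
tcp_rot: [-1.57, 0.028, -0.03]
wrist_force: [-0.1, -0.2, 0.6]
width: 0.586
```

Run:
```python
from h import *
st=sensors.read_state();print(st["time"],st["tool_pos"],st["width"],st["wrist_force"])
c=cam("wrist");cv2.imwrite("pics/w2.png",c["img"][:,:,::-1])
```

```text
4.05 [0.49274463 0.24374755 0.08025579] 0.5858429963950604 [-0.06921452 -0.18649339  0.63487375]
```

View pics/w2.png

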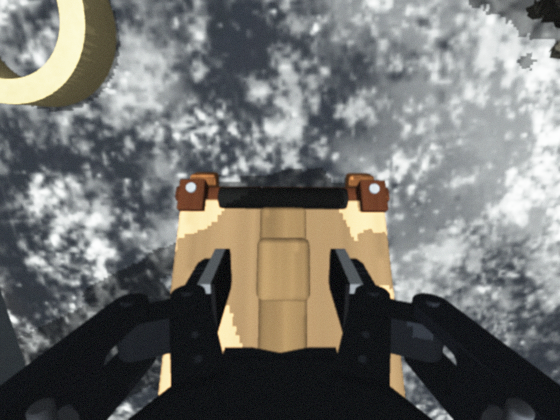

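Emit:
{"api": "arm_command", "payload": {
  "deltas": [
    [0,0.005,0,0],
    [0,0,0,0]
  ]
}}

```text
time: 4.35
tool_pos: [0.4917, 0.2432, 0.0741]
tcp_rot: [-1.571, 0.03, -0.029]
wrist_force: [0.8, 1.0, -0.5]
width: 0.585
```

Emit:
{"api": "arm_command", "payload": {
  "deltas": [
    [0,0,0,0],
    [0,0,0,0],
    [0,0,0,0],
    [0,0,0,0],
    [0,0,0,0]
  ],
  "fingers": 0,
  "newtons": 25
}}

```text
time: 4.97
tool_pos: [0.4923, 0.2433, 0.0745]
tcp_rot: [-1.571, 0.029, -0.03]
wrist_force: [1.9, -1.1, 0.5]
width: 0.278
```

Run:
```python
from h import *
st=sensors.read_state();print(st["time"],st["tool_pos"],st["width"]*.0854,st["wrist_force"])
c=cam("wrist");cv2.imwrite("pics/w3.png",c["img"][:,:,::-1])
```

```text
4.975 [0.49229241 0.24333549 0.07445263] 0.023731787360418654 [ 1.85843135 -1.11707575  0.49063821]
```

View pics/w3.png

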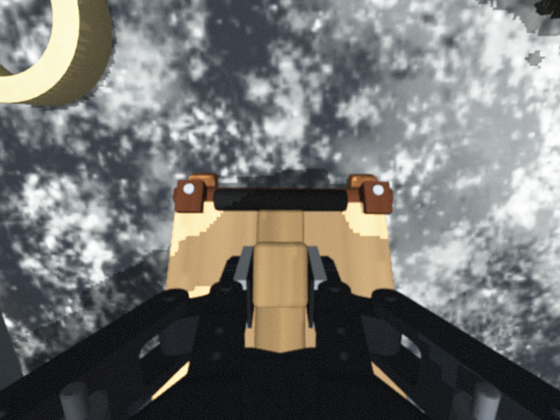

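Emit:
{"api": "arm_command", "payload": {
  "deltas": [
    [0,-0.005,0.0018,0],
    [0,-0.005,0.0016,0],
    [0,-0.005,0.0013,0],
    [0,-0.005,0.001,0],
    [0,-0.005,0.0008,0],
    [0,-0.005,0.0005,0],
    [0,-0.005,0.0003,0],
    [0,-0.005,0,0],
    [0,-0.005,-0.0003,0],
    [0,-0.005,-0.0006,0],
    [0,0,0,0],
    [0,0,0,0]
  ]
}}

```text
time: 6.52
tool_pos: [0.4921, 0.2497, 0.1241]
tcp_rot: [-1.571, 0.029, -0.029]
wrist_force: [-0.7, 0.0, -2.0]
width: 0.274
```

Run:
```python
from h import *
st=sensors.read_state();print(st["time"],st["tool_pos"],st["width"]*.0854,st["wrist_force"])
c=cam("wrist");cv2.imwrite("pics/w4.png",c["img"][:,:,::-1])
```

```text
6.525 [0.49209242 0.24970971 0.12414887] 0.023389167447691914 [-0.65758825  0.02558292 -2.01024055]
```

View pics/w4.png

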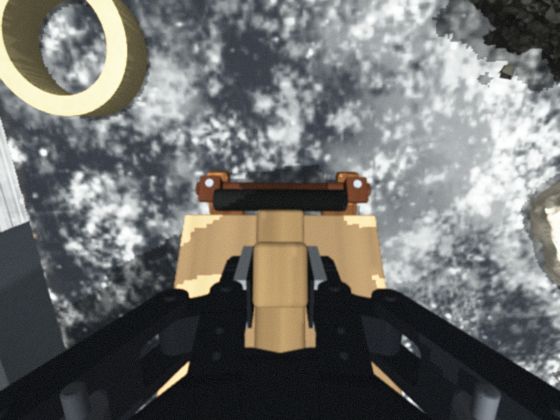

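Run:
```python
from h import *
c=cam("wrist");crop(c,150,160,410,300,3,"w4c.png")
s=cam("side");crop(s,190,110,330,215,5,"s4.png")
s=cam("top");crop(s,150,195,260,280,7,"t4.png")
```

```text
(no output)
```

View pics/s4.png

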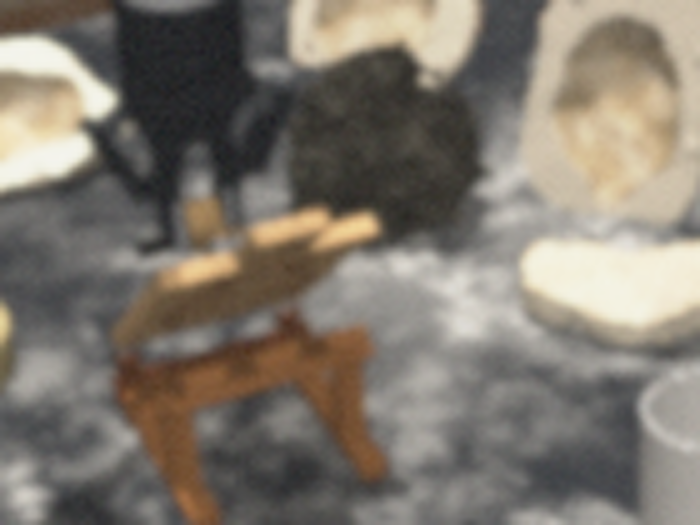

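View pics/w4c.png

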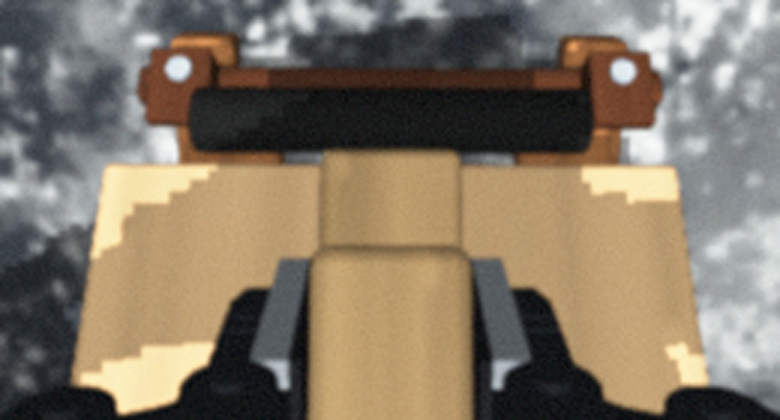

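View pics/t4.png

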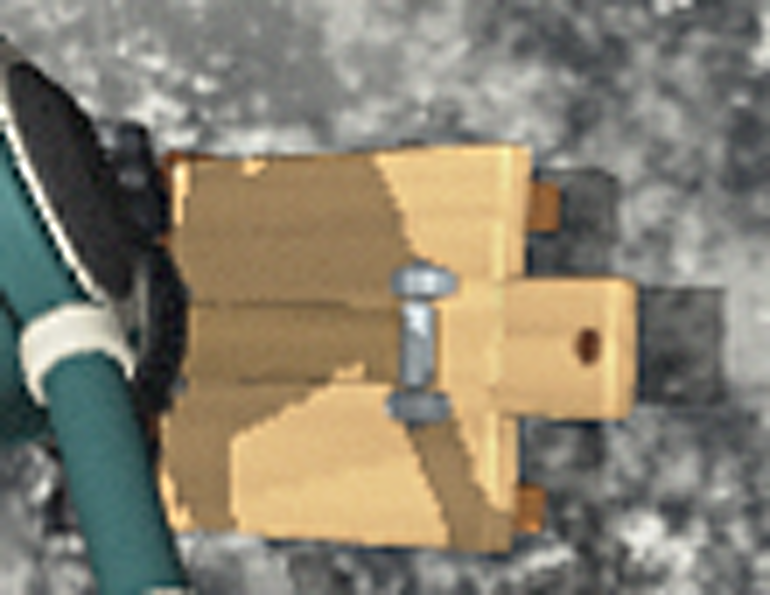

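Run:
```python
from h import *
from scipy.optimize import least_squares
c=cam("wrist");print(sensors.read_state()["tool_pos"],sensors.read_state()["time"])
t=cam("top")
def bw(l,p):
    base=p[:3];th=p[4];a=np.radians(p[3]);u=np.array([np.sin(a),-np.cos(a),0]);y=np.array([-np.cos(a),-np.sin(a),0]);Z=np.array([0,0,1])
    return base+l[0]*(np.cos(th)*Z-np.sin(th)*u)+l[1]*y+l[2]*(np.cos(th)*u+np.sin(th)*Z)
Wc=lambda u,v:np.array((150+(u+.5)/3-.5,160+(v+.5)/3-.5))
T=lambda u,v:np.array((150+(u+.5)/7-.5,195+(v+.5)/7-.5))
w=[((103,166),(.006,.065,0)),((683,166),(.006,-.065,0))]
tt=[((528,148),(.006,-.065,.18)),((508,551),(.006,.065,.18)),((634,280),(.006,-.022,.233)),((628,419),(.006,.022,.233)),((418,342),(.019,0,.15))]
wl=[((312,258),(.118,.0245,.012)),((470,258),(.118,.0245,-.012)),((190,120),(.142,0,.035)),((592,120),(.142,0,-.035))]
def res(p):
    r=[proj(c,bw(l,p))[0]-Wc(*q) for q,l in w]+[proj(t,bw(l,p))[0]-T(*q) for q,l in tt]+[proj(c,bw(leg(p[5],d,x,y),p))[0]-Wc(*q) for q,(d,x,y) in wl]
    return np.concatenate(r)
f=least_squares(res,[.49,.26,.06,-2,.6,.1]);print(f.x.round(4),np.degrees(f.x[4]));print(f.fun.reshape(-1,2).round(1).tolist())
```

```text
[0.49204591 0.24972042 0.12401816] 6.775
[ 0.4926  0.2554  0.0656 -2.5448  0.7172  0.2886] 41.090006474653485
[[1.0, -2.1], [-2.5, -0.8], [-1.4, -1.3], [-1.5, -0.4], [-0.9, -1.0], [-1.0, -0.4], [-0.5, -0.3], [-1.5, 0.2], [1.6, 0.6], [0.2, 0.8], [0.1, 1.7]]
```

Emit:
{"api": "arm_command", "payload": {
  "deltas": [
    [0,0,-0.003,0],
    [0,0,-0.003,0],
    [0,0.006,0,0],
    [0,0.006,0,0],
    [0,0.006,0,0],
    [0,0.003,0,0],
    [0,0,0,0],
    [0,0,0,0]
  ]
}}

```text
time: 7.82
tool_pos: [0.4922, 0.2439, 0.1034]
tcp_rot: [-1.57, 0.029, -0.029]
wrist_force: [0.2, 0.3, -2.0]
width: 0.273
```

Run:
```python
from h import *
st=sensors.read_state();print(st["time"],st["tool_pos"],st["width"]*.0854,st["wrist_force"])
c=cam("wrist");crop(c,150,140,410,300,3,"w5.png")
s=cam("side");crop(s,190,110,330,215,5,"s5.png")
```

```text
7.825 [0.49217604 0.24389123 0.10343481] 0.02327854400633914 [ 0.18522282  0.27342451 -2.02034029]
```

View pics/w5.png

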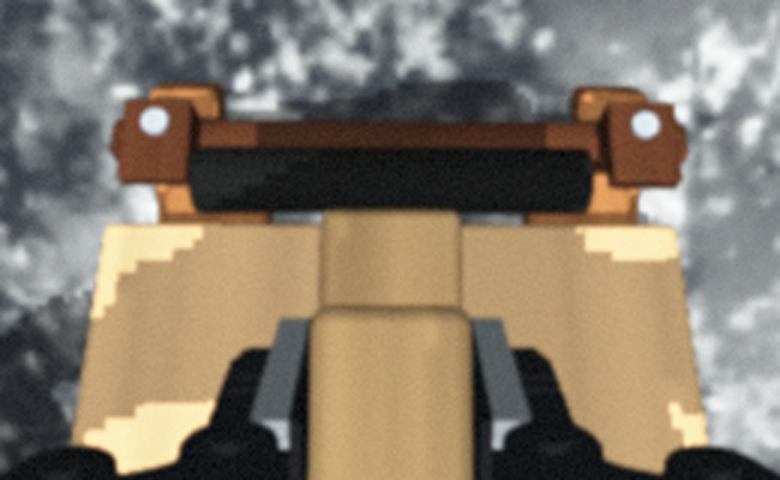

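View pics/s5.png

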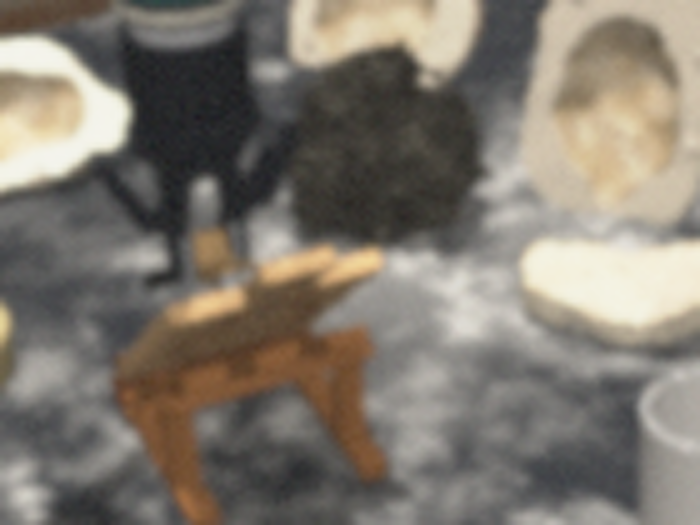

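Emit:
{"api": "arm_command", "payload": {
  "deltas": [
    [0,0.002,0,0],
    [0,0.002,0,0],
    [0,0.001,0,0],
    [0,0,0,0],
    [0,0,0,0]
  ]
}}

```text
time: 8.55
tool_pos: [0.492, 0.2438, 0.0982]
tcp_rot: [-1.571, 0.029, -0.029]
wrist_force: [-0.5, -0.2, -2.5]
width: 0.273
```

Run:
```python
from h import *
st=sensors.read_state();print(st["time"],st["tool_pos"],st["width"]*.0854,st["wrist_force"])
c=cam("wrist");crop(c,150,140,410,300,3,"w6.png")
```

```text
8.55 [0.49196694 0.24376077 0.09822705] 0.02332263268947805 [-0.46254117 -0.17236956 -2.54672571]
```

View pics/w6.png

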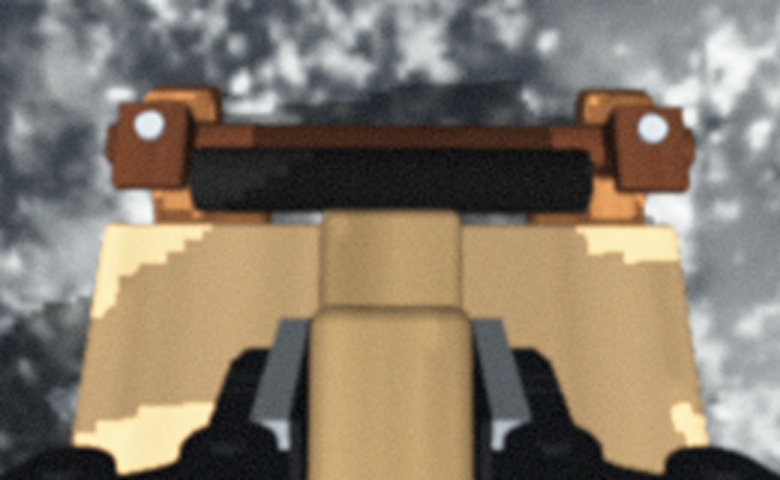

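Emit:
{"api": "arm_command", "payload": {
  "deltas": [
    [0,0.002,0,0],
    [0,0.002,0,0],
    [0,0,0,0],
    [0,0,0,0]
  ]
}}

```text
time: 9.1
tool_pos: [0.492, 0.2438, 0.0942]
tcp_rot: [-1.571, 0.029, -0.029]
wrist_force: [0.5, 0.8, -1.7]
width: 0.276
```

Emit:
{"api": "arm_command", "payload": {
  "deltas": [
    [0,0.002,0,0],
    [0,0.002,0,0],
    [0,0,0,0],
    [0,0,0,0]
  ]
}}

```text
time: 9.6
tool_pos: [0.4918, 0.2437, 0.09]
tcp_rot: [-1.571, 0.03, -0.029]
wrist_force: [0.1, -0.7, -3.0]
width: 0.277
```

Run:
```python
from h import *
st=sensors.read_state();print(st["time"],st["tool_pos"],st["width"]*.0854,st["wrist_force"])
c=cam("wrist");crop(c,150,140,410,300,3,"w7.png")
s=cam("side");crop(s,190,110,330,215,5,"s7.png")
```

```text
9.6 [0.491787   0.24369446 0.09003286] 0.02368489194182315 [ 0.05802921 -0.74326252 -2.99570752]
```

View pics/w7.png

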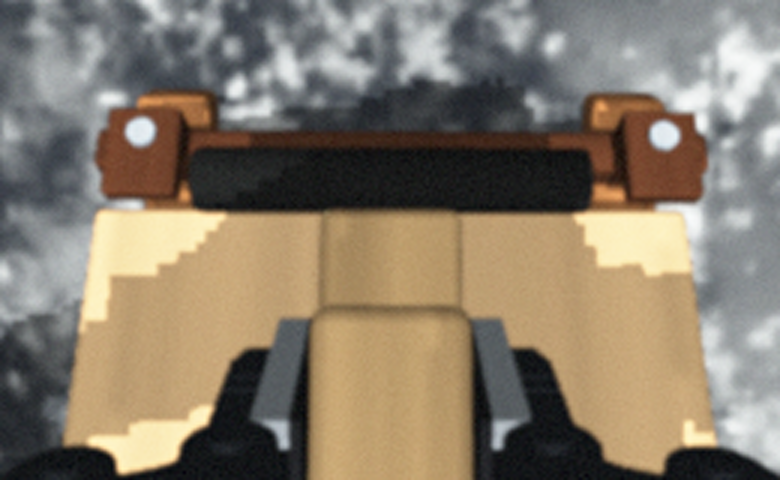

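View pics/s7.png

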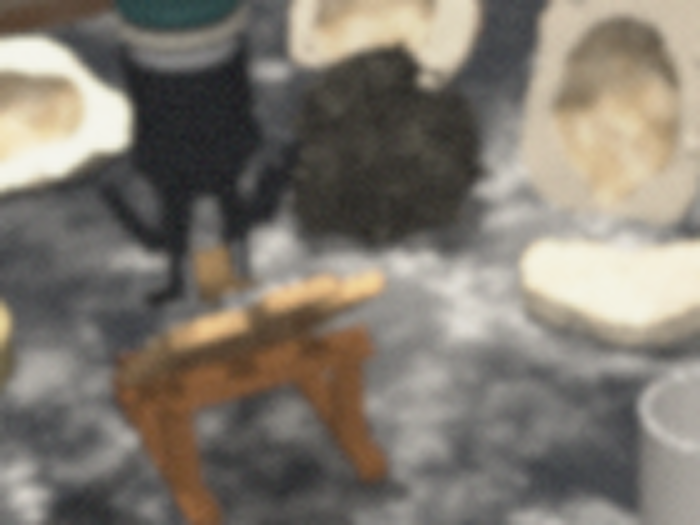

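Emit:
{"api": "arm_command", "payload": {
  "deltas": [
    [0,0,0,0],
    [0,0,0,0],
    [0,0,0,0],
    [0,0,0,0]
  ],
  "fingers": 0.045
}}

```text
time: 10.2
tool_pos: [0.4921, 0.2438, 0.0904]
tcp_rot: [-1.571, 0.029, -0.029]
wrist_force: [0.1, -0.6, 0.4]
width: 0.529
```

Run:
```python
from h import *
st=sensors.read_state();print(st["time"],st["tool_pos"],st["width"]*.0854,st["wrist_force"])
c=cam("wrist");crop(c,150,140,410,300,3,"w8.png")
s=cam("side");crop(s,190,110,330,215,5,"s8.png")
```

```text
10.2 [0.49208609 0.24380473 0.09040283] 0.04516230437759028 [ 0.10328127 -0.58320452  0.42915581]
```

View pics/w8.png

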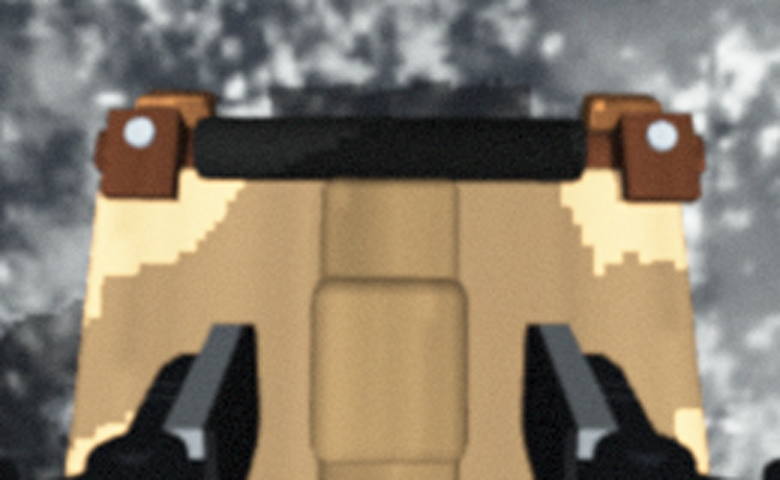

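View pics/s8.png

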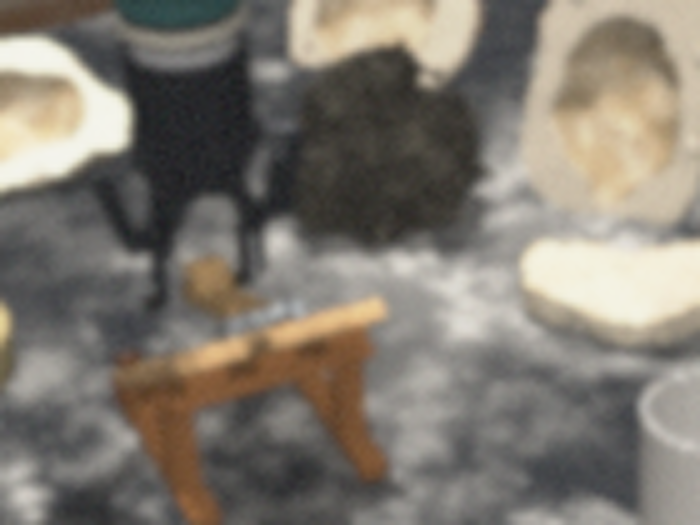

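Run:
```python
from h import *
from scipy.optimize import least_squares
c=cam("wrist");print(sensors.read_state()["tool_pos"])
Wc=lambda u,v:np.array((150+(u+.5)/3-.5,140+(v+.5)/3-.5))
base0=np.array([.4932,.2620,.0315])
wl=[((315,284),(.118,.0245,.012)),((467,284),(.118,.0245,-.012)),((314,458),(.09,.0245,.012)),((467,458),(.09,.0245,-.012)),((196,148),(.142,0,.035)),((585,148),(.142,0,-.035))]
def res(p):
    return np.concatenate([proj(c,b2w(leg(p[2],d,x,y),base0+[p[0],p[1],0],-2))[0]-Wc(*q) for q,(d,x,y) in wl])
f=least_squares(res,[0,0,.2]);print(f.x.round(4));print(f.fun.reshape(-1,2).round(1).tolist())
b=base0+[f.x[0],f.x[1],0]
for a in (f.x[2],.2,.25,.3,.4,.5,.58,.64): print(round(a,3),b2w(leg(a,.142),b,-2).round(4),"back z at foot y", (b2w((.006,0,0),b,-2)[2]-(b2w(leg(a,.142),b,-2)[1]-b2w((.006,0,0),b,-2)[1])*np.tan(np.radians(35))).round(4))
```

```text
[0.49202734 0.24379472 0.09032624]
[-1.000e-04  9.000e-04  2.037e-01]
[[-1.0, -2.7], [0.7, -2.8], [-1.2, 2.1], [1.5, 1.9], [1.1, 1.1], [-1.1, 0.8]]
0.204 [0.4936 0.2779 0.072 ] back z at foot y 0.0283
0.2 [0.4936 0.2777 0.0715] back z at foot y 0.0285
0.25 [0.4937 0.2804 0.078 ] back z at foot y 0.0266
0.3 [0.4938 0.2827 0.0848] back z at foot y 0.025
0.4 [0.4939 0.2864 0.0985] back z at foot y 0.0224
0.5 [0.494  0.2886 0.1125] back z at foot y 0.0208
0.58 [0.494  0.2894 0.1238] back z at foot y 0.0203
0.64 [0.494  0.2894 0.1323] back z at foot y 0.0203
```

Emit:
{"api": "arm_command", "payload": {
  "deltas": [
    [0.001,0,0.008,0],
    [0,0,0.0045,0],
    [0,0.01,0,0],
    [0,0.01,0,0],
    [0,0.01,0,0],
    [0,0,0,0],
    [0,0,0,0]
  ],
  "fingers": 0.036
}}

```text
time: 11.22
tool_pos: [0.4935, 0.2561, 0.0602]
tcp_rot: [-1.571, 0.029, -0.029]
wrist_force: [-0.4, -0.0, -0.3]
width: 0.418
```

Run:
```python
from h import *
st=sensors.read_state();print(st["time"],st["tool_pos"],st["width"]*.0854,st["wrist_force"])
c=cam("wrist");crop(c,150,140,410,300,3,"w9.png")
s=cam("side");crop(s,190,110,330,215,5,"s9.png")
```

```text
11.225 [0.49348309 0.25613697 0.06015137] 0.03572188792403813 [-0.421325   -0.00350326 -0.33042157]
```

View pics/w9.png

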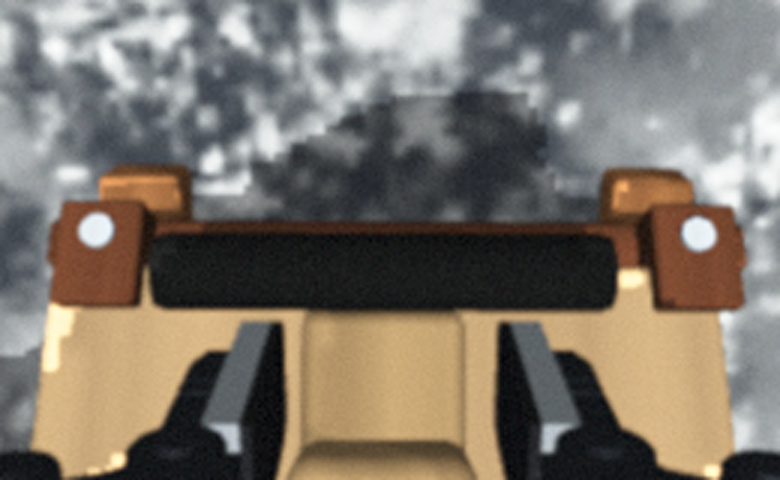

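View pics/s9.png

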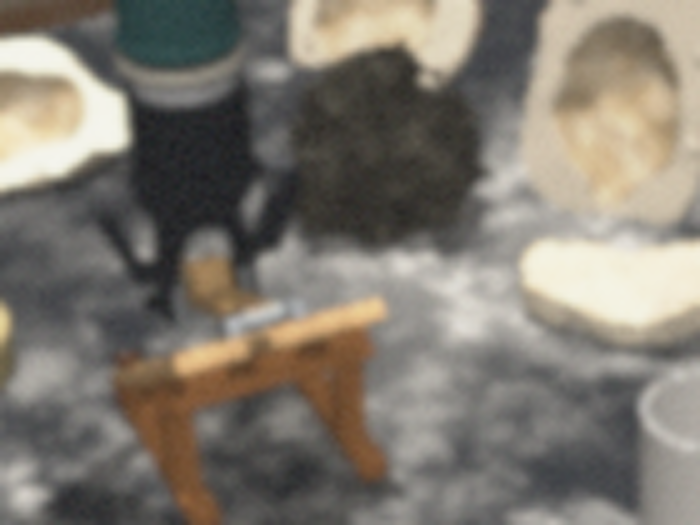

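Emit:
{"api": "arm_command", "payload": {
  "deltas": [
    [0,0,0.002,0],
    [0,0,0.002,0],
    [0,0,0.002,0],
    [0,0,0.002,0],
    [0,0,0,0],
    [0,0,0,0]
  ]
}}

```text
time: 12.08
tool_pos: [0.4938, 0.2639, 0.0602]
tcp_rot: [-1.571, 0.029, -0.029]
wrist_force: [0.9, -4.3, 0.9]
width: 0.42
```

Run:
```python
from h import *
st=sensors.read_state();print(st["time"],st["tool_pos"],st["wrist_force"])
c=cam("wrist");crop(c,150,140,410,300,3,"w10.png")
```

```text
12.075 [0.49377115 0.26385909 0.06023651] [ 0.856407   -4.2888748   0.88637128]
```

View pics/w10.png

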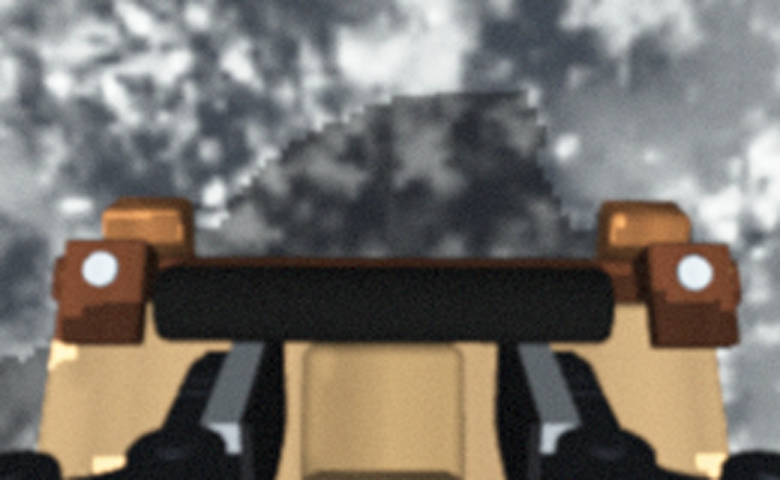

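Emit:
{"api": "arm_command", "payload": {
  "deltas": [
    [0,-0.003,0.002,0],
    [0,-0.004,0.002,0],
    [0,-0.004,0.0015,0],
    [0,-0.004,0.001,0],
    [0,0,0,0]
  ]
}}

```text
time: 12.75
tool_pos: [0.4942, 0.2712, 0.0758]
tcp_rot: [-1.57, 0.029, -0.029]
wrist_force: [0.6, -3.6, 0.6]
width: 0.421
```

Run:
```python
from h import *
st=sensors.read_state();print(st["time"],st["tool_pos"],st["wrist_force"])
c=cam("wrist");crop(c,150,140,410,300,3,"w11.png")
s=cam("side");crop(s,190,110,330,215,5,"s11.png")
```

```text
12.75 [0.49416225 0.27118522 0.07582566] [ 0.58969008 -3.64695686  0.5539417 ]
```

View pics/w11.png

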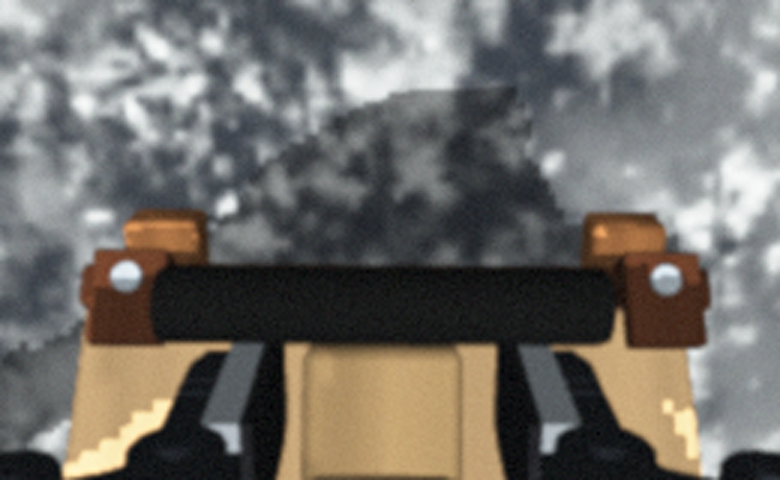

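View pics/s11.png

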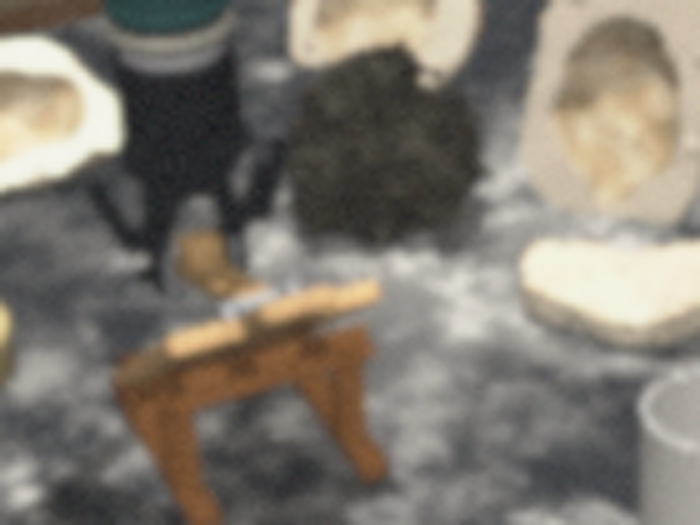

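Emit:
{"api": "arm_command", "payload": {
  "deltas": [
    [0,0.001,-0.003,0],
    [0,0,-0.003,0],
    [0,0,-0.003,0],
    [0,-0.02,0,0],
    [0,-0.03,0,0],
    [0,-0.02,0,0],
    [0,0,0,0],
    [0,0,0,0],
    [0,0,0,0]
  ]
}}

```text
time: 13.98
tool_pos: [0.4927, 0.2613, 0.1427]
tcp_rot: [-1.572, 0.031, -0.027]
wrist_force: [0.2, -0.1, 0.0]
width: 0.421
```

Emit:
{"api": "arm_command", "payload": {
  "deltas": [
    [0,0,0,0],
    [0,0,0,0],
    [0,0,0,0],
    [0,0,0,0]
  ],
  "fingers": 0.0854,
  "newtons": 20
}}

```text
time: 14.48
tool_pos: [0.4937, 0.2618, 0.1443]
tcp_rot: [-1.571, 0.029, -0.029]
wrist_force: [-0.2, 0.8, 0.0]
width: 1.0
```

Run:
```python
from h import *
st=sensors.read_state();print(st["time"],st["tool_pos"],st["width"]*.0854,st["wrist_force"])
c=cam("wrist");crop(c,170,120,390,285,3.6,"w12.png")
s=cam("side");crop(s,190,110,330,215,5,"s12.png")
```

```text
14.475 [0.49369381 0.26177671 0.14426891] 0.08537972638883844 [-0.22415311  0.75909119  0.03385952]
```

View pics/w12.png

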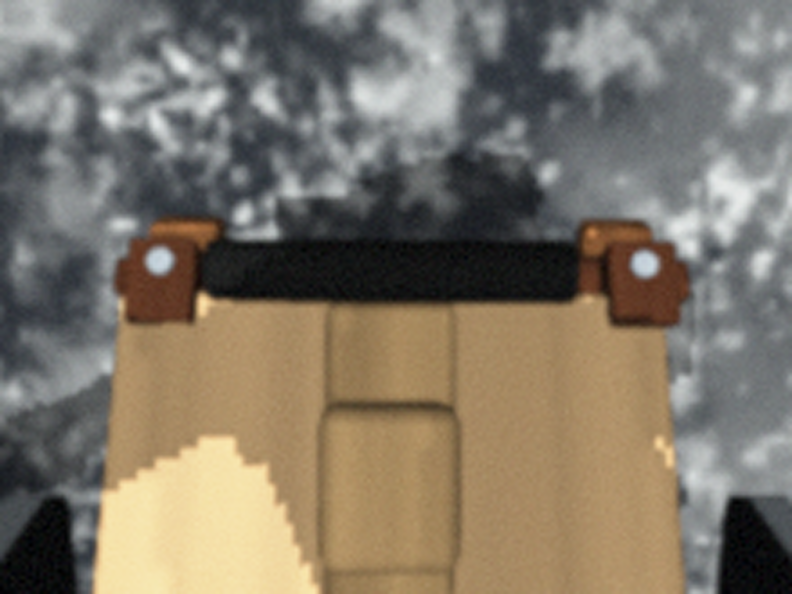

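View pics/s12.png

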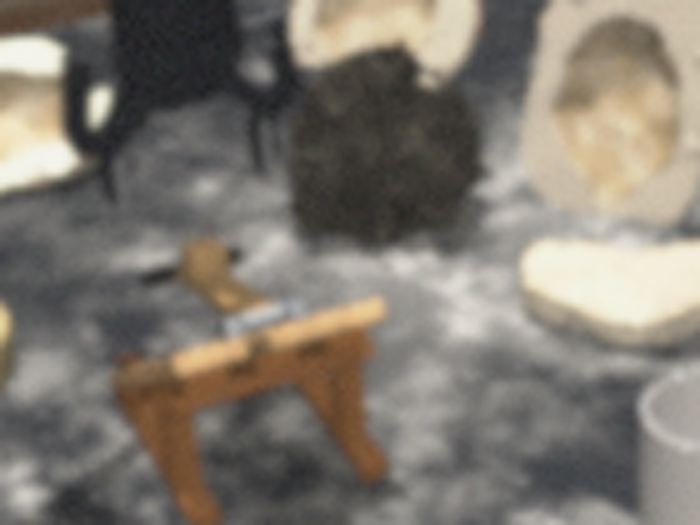

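Run:
```python
from h import *
from scipy.optimize import least_squares
c=cam("wrist");print(sensors.read_state()["tool_pos"])
Wc=lambda u,v:np.array((170+(u+.5)/3.6-.5,120+(v+.5)/3.6-.5))
base0=np.array([.4932,.2629,.0315])
wl=[((323,406),(.118,.0245,.012)),((459,406),(.118,.0245,-.012)),((324,568),(.09,.0245,.012)),((458,568),(.09,.0245,-.012)),((205,270),(.142,0,.035)),((580,270),(.142,0,-.035))]
def res(p):
    return np.concatenate([proj(c,b2w(leg(p[2],d,x,y),base0+[p[0],p[1],0],-2))[0]-Wc(*q) for q,(d,x,y) in wl])
f=least_squares(res,[0,0,.2]);print(f.x.round(4));print(f.fun.reshape(-1,2).round(1).tolist())
b=base0+[f.x[0],f.x[1],0]
for a in (f.x[2],.3,.4,.5,.6,.64): print(round(a,3),b2w(leg(a,.142),b,-2).round(4))
```

```text
[0.49367541 0.26176297 0.14431096]
[0.     0.0006 0.3097]
[[-0.9, -0.7], [1.0, -0.8], [-1.1, 0.8], [1.5, 0.7], [0.9, 0.1], [-1.4, -0.1]]
0.31 [0.4939 0.2837 0.0861]
0.3 [0.4939 0.2833 0.0848]
0.4 [0.494  0.2869 0.0985]
0.5 [0.4941 0.2892 0.1125]
0.6 [0.4941 0.2901 0.1266]
0.64 [0.4941 0.29   0.1323]
```

Emit:
{"api": "arm_command", "payload": {
  "deltas": [
    [0,0,0.012,0],
    [0,0.01,0.01,0],
    [0,0.02,0,0],
    [0,0.02,0,0],
    [0,0.015,0,0],
    [0,0.008,0,0],
    [0,0,0,0],
    [0,0,0,0]
  ]
}}

```text
time: 15.62
tool_pos: [0.4951, 0.284, 0.072]
tcp_rot: [-1.57, 0.028, -0.03]
wrist_force: [-0.3, -0.5, -0.5]
width: 1.0
```

Run:
```python
from h import *
st=sensors.read_state();print(st["time"],st["tool_pos"],st["width"]*.0854,st["wrist_force"])
c=cam("wrist");cv2.imwrite("pics/w13.png",c["img"][:,:,::-1])
```

```text
15.625 [0.49510605 0.28397644 0.07195636] 0.0854325910799326 [-0.34123771 -0.45049106 -0.49100095]
```

View pics/w13.png

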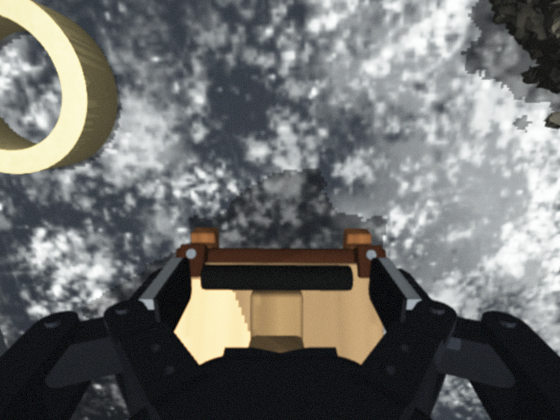

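Emit:
{"api": "arm_command", "payload": {
  "deltas": [
    [-0.001,0,0,0],
    [0,0,0,0],
    [0,0,0,0],
    [0,0,0,0]
  ],
  "fingers": 0.05,
  "newtons": 20
}}

```text
time: 16.18
tool_pos: [0.4938, 0.2837, 0.0716]
tcp_rot: [-1.571, 0.028, -0.03]
wrist_force: [0.5, -2.2, 1.0]
width: 0.811
```

Run:
```python
from h import *
st=sensors.read_state();print(st["time"],st["tool_pos"],st["width"]*.0854,st["wrist_force"])
c=cam("wrist");cv2.imwrite("pics/w14.png",c["img"][:,:,::-1])
s=cam("side");crop(s,190,110,330,215,5,"s14.png")
```

```text
16.175 [0.4938368  0.28373681 0.07157173] 0.06926224957678899 [ 0.50101075 -2.17063841  1.04222343]
```

View pics/w14.png

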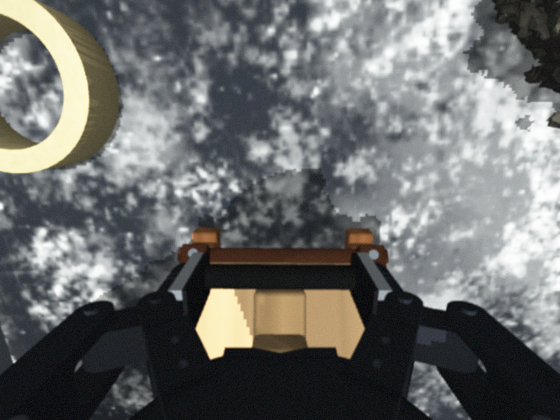

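View pics/s14.png

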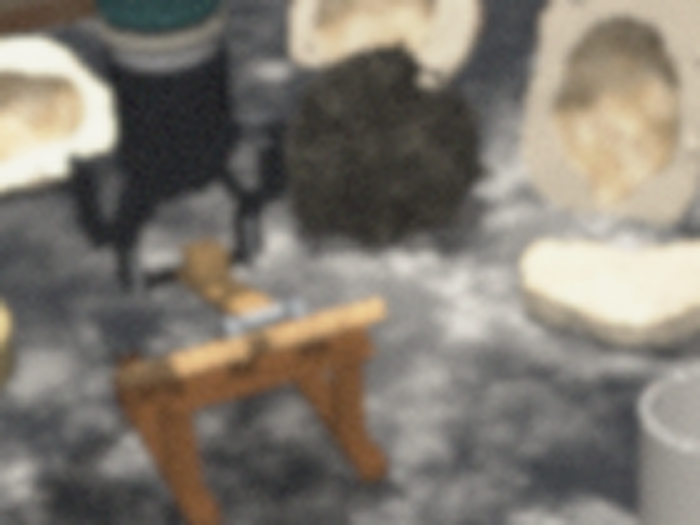

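Emit:
{"api": "arm_command", "payload": {
  "deltas": [
    [0,-0.004,0.0011,0],
    [0,-0.004,0.001,0],
    [0,-0.0045,0.0011,0],
    [0,-0.0045,0.0009,0],
    [0,-0.0045,0.0007,0],
    [0,-0.005,0.0007,0],
    [0,0,0,0]
  ]
}}

```text
time: 17.15
tool_pos: [0.4941, 0.2896, 0.0985]
tcp_rot: [-1.57, 0.028, -0.03]
wrist_force: [0.2, -0.7, -0.7]
width: 0.807
```

Run:
```python
from h import *
st=sensors.read_state();print(st["time"],st["tool_pos"],st["width"]*.0854,st["wrist_force"])
s=cam("side");crop(s,190,110,330,215,5,"s15.png")
```

```text
17.15 [0.49408886 0.28955277 0.09849598] 0.06892041509644226 [ 0.19358667 -0.72845224 -0.74819522]
```

View pics/s15.png

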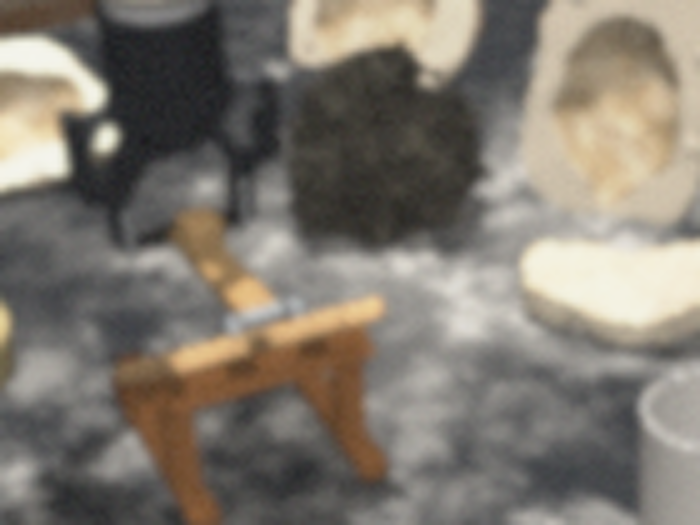

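Works: the leg opens and the board stays flat in the rest. Continuing to the stop.

Emit:
{"api": "arm_command", "payload": {
  "deltas": [
    [0,-0.004,0.0004,0],
    [0,-0.004,0.0003,0],
    [0,-0.004,0.0001,0],
    [0,-0.003,0,0],
    [0,-0.003,0,0],
    [0,-0.002,0,0],
    [0,0,0,0],
    [0,0,0,0]
  ]
}}

```text
time: 18.2
tool_pos: [0.4939, 0.2902, 0.1179]
tcp_rot: [-1.57, 0.029, -0.03]
wrist_force: [-0.2, -0.2, -2.3]
width: 0.809
```

Run:
```python
from h import *
st=sensors.read_state();print(st["time"],st["tool_pos"],st["width"]*.0854,st["wrist_force"])
s=cam("side");crop(s,190,110,330,215,5,"s16.png")
c=cam("wrist");cv2.imwrite("pics/w16.png",c["img"][:,:,::-1])
```

```text
18.2 [0.49389757 0.29016012 0.1179381 ] 0.06912875422050484 [-0.18207943 -0.23588648 -2.32681586]
```

View pics/s16.png

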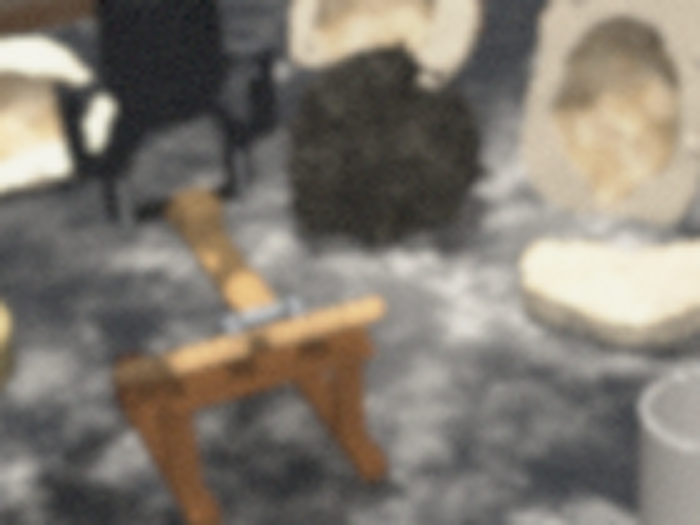

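View pics/w16.png

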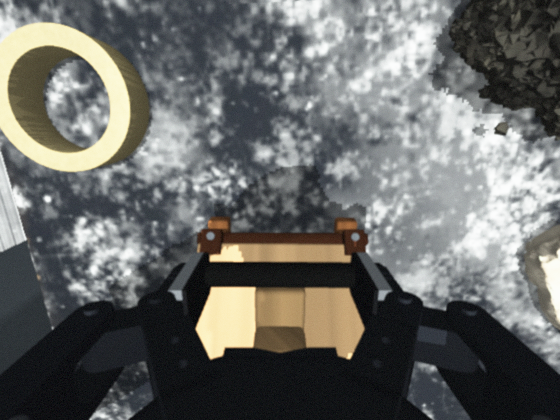

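Emit:
{"api": "arm_command", "payload": {
  "deltas": [
    [0,-0.002,0,0],
    [0,-0.001,0,0],
    [0,0,0,0],
    [0,0,0,0]
  ]
}}

```text
time: 18.8
tool_pos: [0.4937, 0.2901, 0.1208]
tcp_rot: [-1.571, 0.029, -0.029]
wrist_force: [-0.7, -0.6, -1.7]
width: 0.813
```

Run:
```python
from h import *
st=sensors.read_state();print(st["time"],st["tool_pos"],st["width"]*.0854,st["wrist_force"])
s=cam("side");crop(s,190,110,330,215,5,"s17.png")
```

```text
18.8 [0.49365565 0.29010498 0.12081098] 0.06938894328782252 [-0.6597667  -0.63237337 -1.71072114]
```

View pics/s17.png

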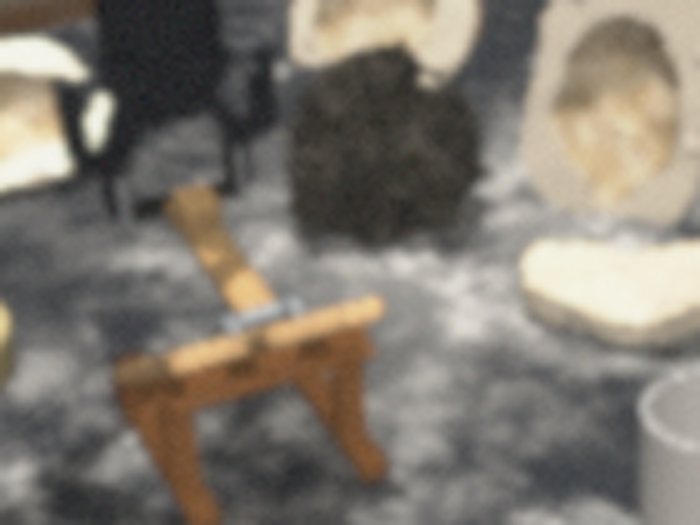

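Emit:
{"api": "arm_command", "payload": {
  "deltas": [
    [0,-0.002,0,0],
    [0,-0.002,0,0],
    [0,0,0,0],
    [0,0,0,0]
  ]
}}

```text
time: 19.35
tool_pos: [0.4929, 0.289, 0.1228]
tcp_rot: [-1.573, 0.031, -0.028]
wrist_force: [4.3, -2.5, -20.0]
width: 0.812
```

Run:
```python
from h import *
st=sensors.read_state();print(st["time"],st["tool_pos"],st["width"]*.0854,st["wrist_force"])
s=cam("side");crop(s,190,110,330,215,5,"s18.png")
```

```text
19.35 [0.49285727 0.28899573 0.12277311] 0.06933713170777199 [  4.28138392  -2.52802976 -19.97825254]
```

View pics/s18.png

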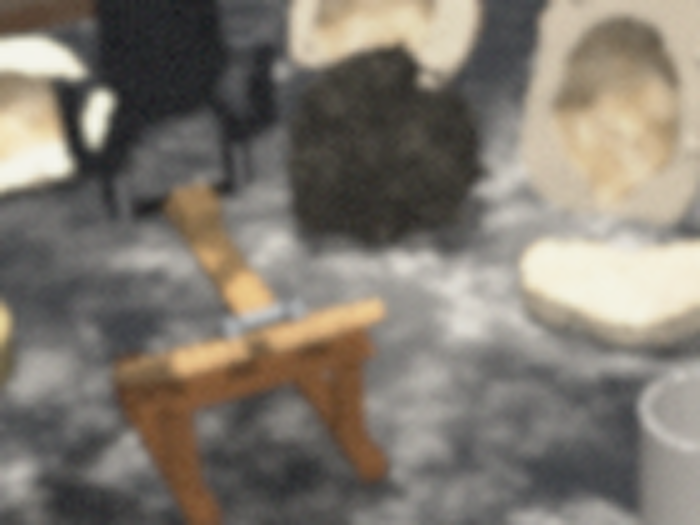

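Emit:
{"api": "arm_command", "payload": {
  "deltas": [
    [0,0.003,0,0],
    [0,0,0,0],
    [0,0,0,0]
  ]
}}

```text
time: 19.77
tool_pos: [0.4933, 0.29, 0.1221]
tcp_rot: [-1.571, 0.03, -0.029]
wrist_force: [-1.0, -3.5, -9.4]
width: 0.808
```

Emit:
{"api": "arm_command", "payload": {
  "deltas": [
    [0,0,0,0],
    [0,0,0,0],
    [0,0,0,0],
    [0,-0.03,0,0],
    [0,-0.04,0,0],
    [0,-0.045,0,0],
    [0,0,-0.045,0],
    [0,0,-0.05,0],
    [0,0,-0.05,0],
    [0,0,-0.05,0],
    [0,0,0,0],
    [0,0,0,0],
    [0,0,0,0]
  ],
  "fingers": 0.0854
}}

```text
time: 21.4
tool_pos: [0.4867, 0.0963, 0.237]
tcp_rot: [-1.57, 0.028, -0.029]
wrist_force: [0.8, -0.2, 0.3]
width: 0.997
```

Run:
```python
from h import *
st=sensors.read_state();print(st["time"],st["tool_pos"],st["width"]*.0854,st["wrist_force"])
c=cam("wrist");cv2.imwrite("pics/w19.png",c["img"][:,:,::-1])
print(sensors.read_state()["tool_pos"])
s=cam("side");crop(s,190,110,330,215,5,"s19.png")
s=cam("top");crop(s,150,195,260,280,7,"t19.png")
```

```text
21.4 [0.48671993 0.09631163 0.23703915] 0.08513383553091958 [ 0.81990039 -0.17913205  0.27377493]
[0.48663198 0.09638028 0.2369266 ]
```

View pics/w19.png

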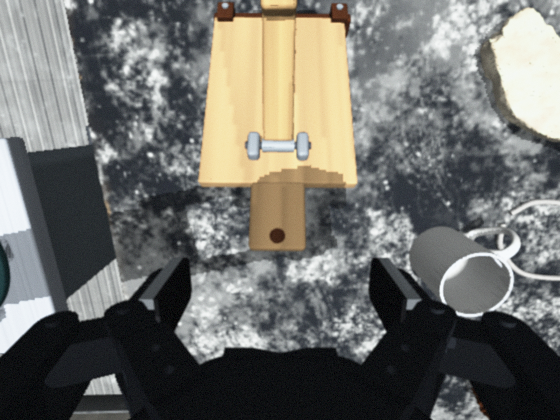

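View pics/s19.png

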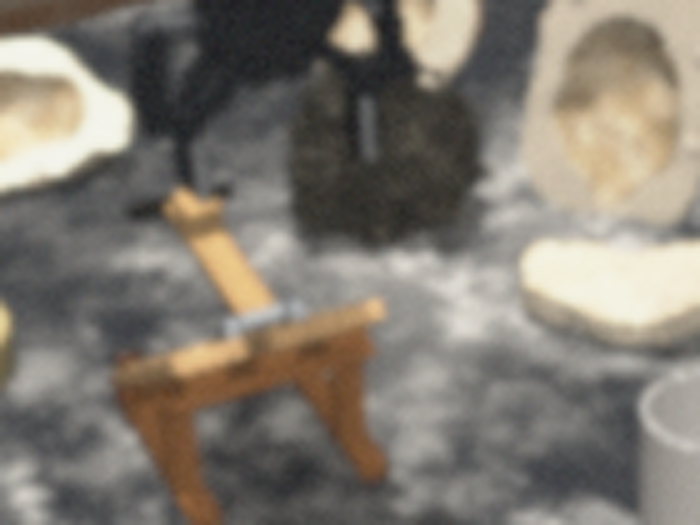

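View pics/t19.png

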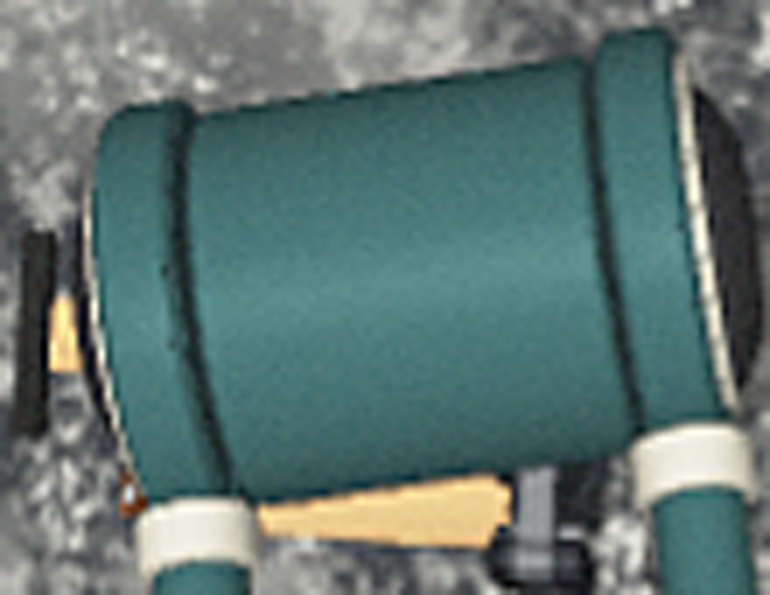

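Run:
```python
from h import *
st=sensors.read_state();print(st["tool_pos"])
c=cam("wrist")
for p,z in [((250,249),.1706),((305,249),.1706),((251,188),.1402),((304,188),.1402),((200,185),.1402),((356,185),.1402)]: print(p,onz(c,p,z).round(4))
```

```text
[0.48649193 0.09622393 0.23675156]
(250, 249) [0.4636 0.075  0.1706]
(305, 249) [0.505  0.0736 0.1706]
(251, 188) [0.464  0.1153 0.1402]
(304, 188) [0.5071 0.1138 0.1402]
(200, 185) [0.4229 0.1193 0.1402]
(356, 185) [0.5492 0.1148 0.1402]
```

Emit:
{"api": "arm_command", "payload": {
  "deltas": [
    [-0.001,0.03,-0.005,0],
    [0,0.03,0,0],
    [0,0.025,0,0],
    [0,0.015,0,0],
    [0,0.005,0,0],
    [0,0,0,0],
    [0,0,0,0]
  ],
  "fingers": 0.07
}}

```text
time: 22.48
tool_pos: [0.4862, 0.0904, 0.1329]
tcp_rot: [-1.57, 0.028, -0.031]
wrist_force: [-0.4, 0.6, -0.3]
width: 0.818
```

Run:
```python
from h import *
st=sensors.read_state();print(st["time"],st["tool_pos"],st["width"]*.0854,st["wrist_force"])
c=cam("wrist");cv2.imwrite("pics/w20.png",c["img"][:,:,::-1])
s=cam("side");crop(s,190,110,330,215,5,"s20.png")
print("rest foot",onz(s,(265,205),0))
```

```text
22.475 [0.48621963 0.09039537 0.13291676] 0.06988525424244313 [-0.40024268  0.6062105  -0.32579425]
rest foot [0.54479169 0.12707477 0.        ]
```

View pics/w20.png

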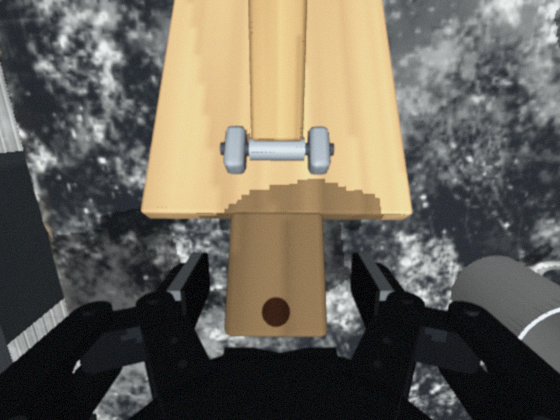

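View pics/s20.png

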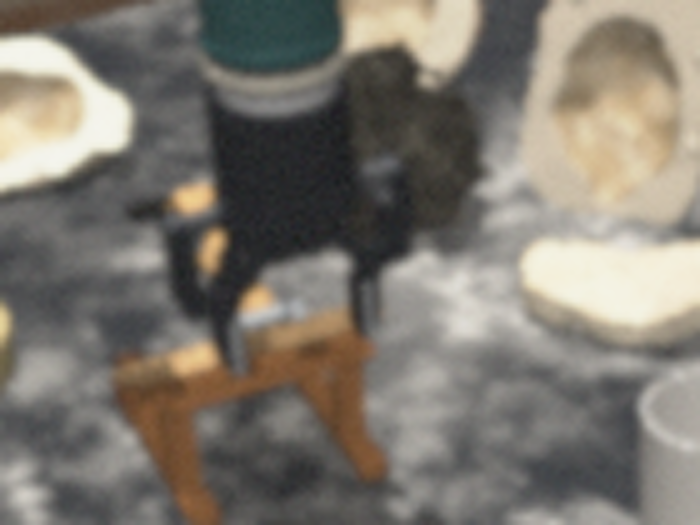

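Emit:
{"api": "arm_command", "payload": {
  "deltas": [
    [-0.001,0,0,0],
    [0,0,0,0],
    [0,0,0,0],
    [0,0,0,0],
    [0,0,0,0]
  ],
  "fingers": 0.02,
  "newtons": 70
}}

```text
time: 23.2
tool_pos: [0.4846, 0.0902, 0.1325]
tcp_rot: [-1.571, 0.029, -0.03]
wrist_force: [-0.9, -1.3, 6.5]
width: 0.499
```

Emit:
{"api": "arm_command", "payload": {
  "deltas": [
    [0,-0.0025,-0.0036,0],
    [0,-0.004,-0.0057,0],
    [0,-0.005,-0.0072,0],
    [0,-0.006,-0.0085,0],
    [0,-0.006,-0.0085,0],
    [0,-0.004,-0.0057,0],
    [0,0,0,0],
    [0,0,0,0]
  ]
}}

```text
time: 24.2
tool_pos: [0.4831, 0.0505, 0.1595]
tcp_rot: [-1.571, 0.029, -0.03]
wrist_force: [-0.2, 0.2, 2.3]
width: 0.499
```

Run:
```python
from h import *
st=sensors.read_state();print(st["time"],st["tool_pos"],st["width"]*.0854,st["wrist_force"],st["torque"])
c=cam("wrist");cv2.imwrite("pics/w21.png",c["img"][:,:,::-1])
s=cam("side");crop(s,190,110,330,215,5,"s21.png")
```

```text
24.2 [0.48306635 0.0505427  0.1595489 ] 0.04262642481993582 [-0.19924766  0.2313621   2.30841623] [ 0.13480317 -0.01786633 -0.0450036 ]
```

View pics/w21.png

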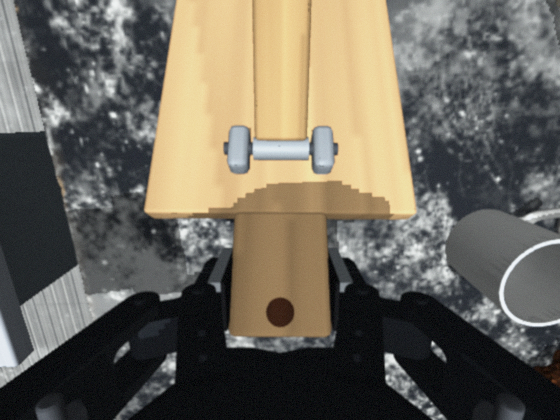

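View pics/s21.png

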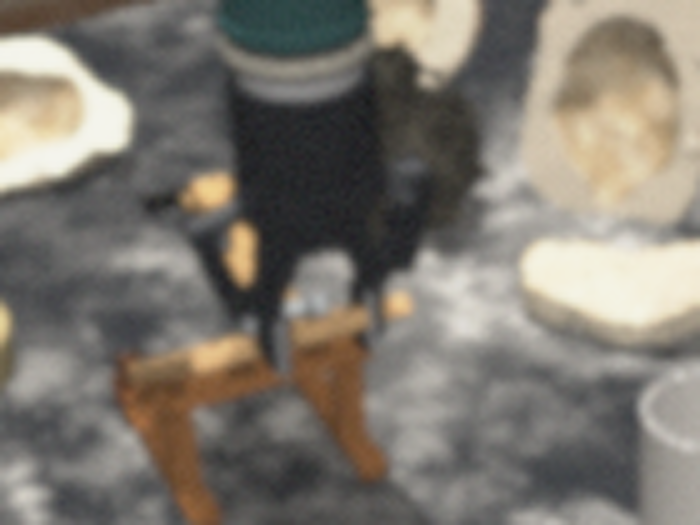

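Emit:
{"api": "arm_command", "payload": {
  "deltas": [
    [0,0,0,0],
    [0,-0.003,0,0],
    [0,-0.004,0,0],
    [0,-0.005,0,0],
    [0,-0.006,0,0],
    [0,-0.006,0,0],
    [0,-0.006,0,0],
    [0,0,0,0],
    [0,0,0,0]
  ],
  "newtons": 110
}}

```text
time: 25.42
tool_pos: [0.4827, 0.0511, 0.1892]
tcp_rot: [-1.571, 0.029, -0.029]
wrist_force: [-0.2, -0.1, -2.0]
width: 0.494
```

Run:
```python
from h import *
st=sensors.read_state();print(st["time"],st["tool_pos"],st["width"]*.0854,st["wrist_force"],st["torque"])
c=cam("wrist");cv2.imwrite("pics/w22.png",c["img"][:,:,::-1])
s=cam("side");crop(s,190,110,330,215,5,"s22.png")
```

```text
25.425 [0.48274213 0.05107979 0.1892257 ] 0.04216968836707965 [-0.23628825 -0.05632453 -1.99112688] [-0.29764612  0.0396758  -0.00948542]
```

View pics/w22.png

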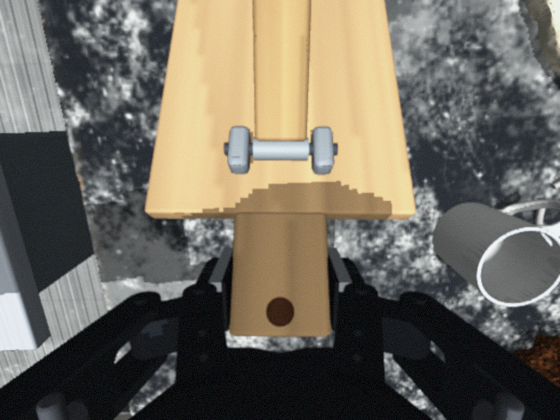

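View pics/s22.png

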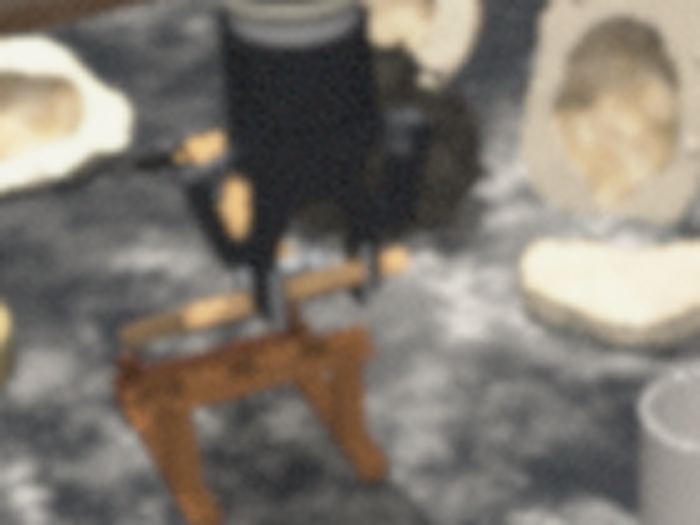

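Emit:
{"api": "arm_command", "payload": {
  "deltas": [
    [0,-0.01,0,0],
    [0,-0.02,0,0],
    [0,-0.025,0,0],
    [0,-0.025,0,0],
    [0,-0.015,-0.01,0],
    [0.009,-0.005,-0.0216,0],
    [0.0105,0,-0.025,0],
    [0.0105,0,-0.025,0],
    [0.0105,0,-0.025,0],
    [0.0105,0,-0.025,0],
    [0.0105,0,-0.025,0],
    [0.0105,0,-0.025,0],
    [0.0105,0,-0.0222,0],
    [0.0105,0,-0.0222,0]
  ]
}}

```text
time: 27.28
tool_pos: [0.5677, -0.1796, 0.2892]
tcp_rot: [-1.57, 0.03, -0.029]
wrist_force: [-0.5, 0.7, -3.0]
width: 0.496
```

Emit:
{"api": "arm_command", "payload": {
  "deltas": [
    [0,0,0,-0.04],
    [0,0,0,-0.06],
    [0,0,0,-0.07],
    [0,0,0,-0.07],
    [0,0,0,-0.07],
    [0,0,0,-0.06],
    [0,0,0,-0.04],
    [0,0,0,0],
    [0,0,0,0]
  ]
}}

```text
time: 28.4
tool_pos: [0.5675, -0.1785, 0.2893]
tcp_rot: [-1.551, -0.292, 0.292]
wrist_force: [0.1, -0.1, -1.9]
width: 0.492
```

Run:
```python
from h import *
st=sensors.read_state();print(st["time"],st["tool_pos"],st["width"]*.0854,st["wrist_force"],st["torque"])
print(Ro.from_rotvec(st["tcp_rot"]).as_matrix().round(4)[:,[0,2]].T)
c=cam("top");crop(c,160,120,420,300,3,"t23.png")
s=cam("side");crop(s,230,110,430,260,4,"s23.png")
```

```text
28.4 [ 0.56753123 -0.1784747   0.28926592] 0.04203673123108401 [ 0.05485801 -0.13414665 -1.8765243 ] [-0.2442778  -0.11238521 -0.01542478]
[[ 0.9316  0.3636  0.    ]
 [-0.3636  0.9316  0.    ]]
```

View pics/t23.png

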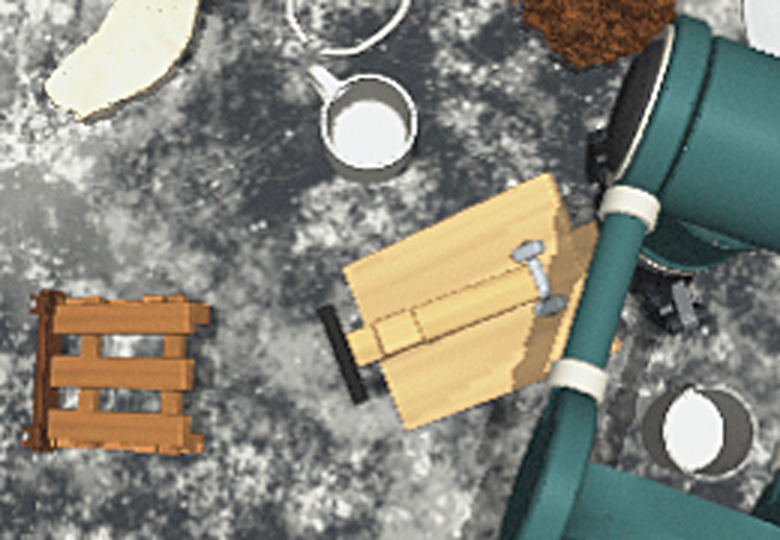

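View pics/s23.png

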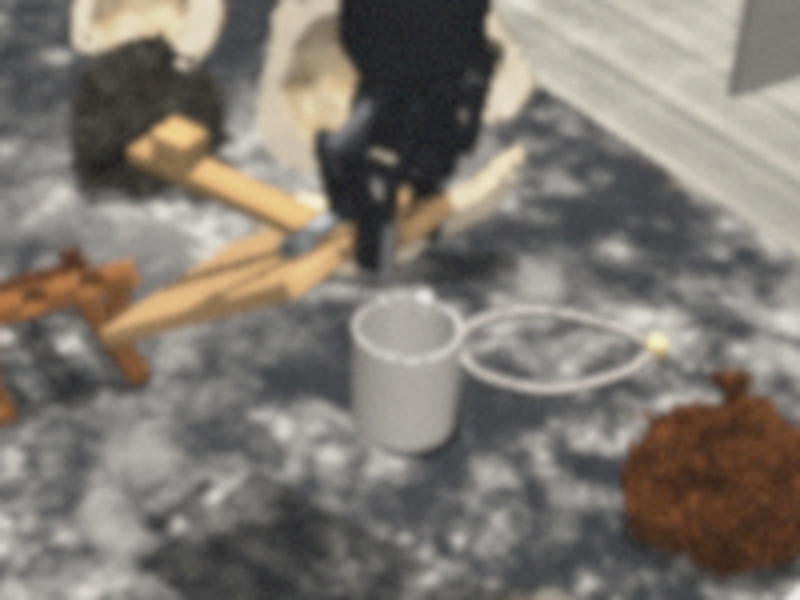

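Emit:
{"api": "arm_command", "payload": {
  "deltas": [
    [0,0.015,0,0],
    [0,0.025,0,0],
    [0,0.03,0,0],
    [0,0.03,0,0],
    [0,0.025,0,0],
    [0,0.02,0,0],
    [0,0.012,0,0],
    [0,0.005,0,0],
    [0,0,0,0],
    [0,0,0,0]
  ]
}}

```text
time: 29.75
tool_pos: [0.5682, -0.1785, 0.1284]
tcp_rot: [-1.552, -0.294, 0.291]
wrist_force: [0.5, -0.2, -2.3]
width: 0.493
```

Emit:
{"api": "arm_command", "payload": {
  "deltas": [
    [0,0.003,0,0],
    [0,0.003,0,0],
    [0,0,0,0],
    [0,0,0,0]
  ]
}}

```text
time: 30.25
tool_pos: [0.5673, -0.1782, 0.1212]
tcp_rot: [-1.551, -0.292, 0.293]
wrist_force: [-0.8, -0.4, -1.7]
width: 0.5
```

Run:
```python
from h import *
st=sensors.read_state();print(st["time"],st["tool_pos"],st["width"]*.0854,st["wrist_force"],st["torque"])
s=cam("side");crop(s,230,110,430,260,4,"s24.png")
```

```text
30.25 [ 0.56730711 -0.1781818   0.12122441] 0.042729332076953265 [-0.81545711 -0.35086885 -1.68621251] [-3.00231782e-01 -9.61133807e-02  5.24954027e-05]
```

View pics/s24.png

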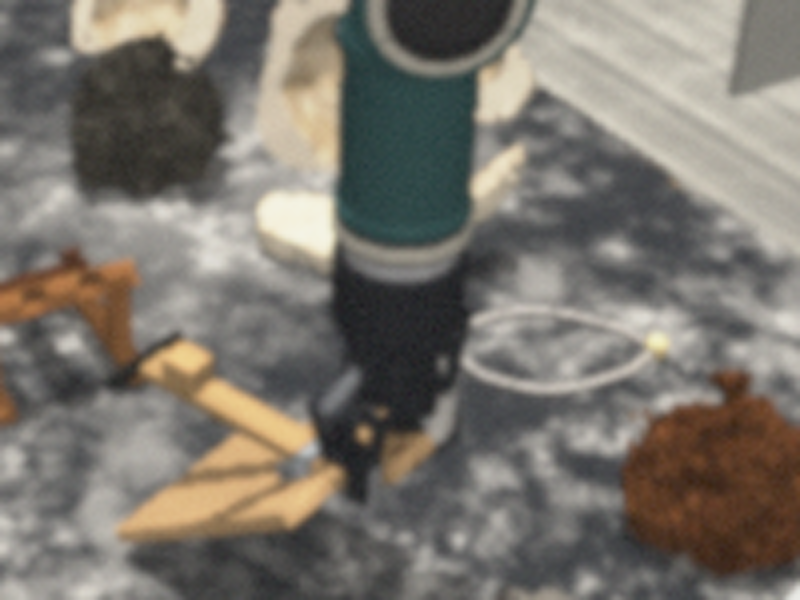

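Emit:
{"api": "arm_command", "payload": {
  "deltas": [
    [0,0.003,0,0],
    [0,0.003,0,0],
    [0,0,0,0],
    [0,0,0,0]
  ]
}}

```text
time: 30.8
tool_pos: [0.5673, -0.1782, 0.1152]
tcp_rot: [-1.551, -0.292, 0.293]
wrist_force: [-0.7, -0.2, -2.7]
width: 0.497
```

Emit:
{"api": "arm_command", "payload": {
  "deltas": [
    [0,0.003,0,0],
    [0,0.003,0,0],
    [0,0,0,0],
    [0,0,0,0]
  ]
}}

```text
time: 31.3
tool_pos: [0.5673, -0.1782, 0.1092]
tcp_rot: [-1.551, -0.292, 0.293]
wrist_force: [-0.4, 0.4, -1.8]
width: 0.493
```

Run:
```python
from h import *
st=sensors.read_state();print(st["time"],st["tool_pos"],st["width"]*.0854,st["wrist_force"],st["torque"])
s=cam("side");crop(s,230,110,430,260,4,"s25.png")
```

```text
31.3 [ 0.56733492 -0.17821407  0.10923818] 0.04208058458061506 [-0.40803364  0.38280325 -1.76968952] [-0.22267325 -0.06395323 -0.02260807]
```

View pics/s25.png

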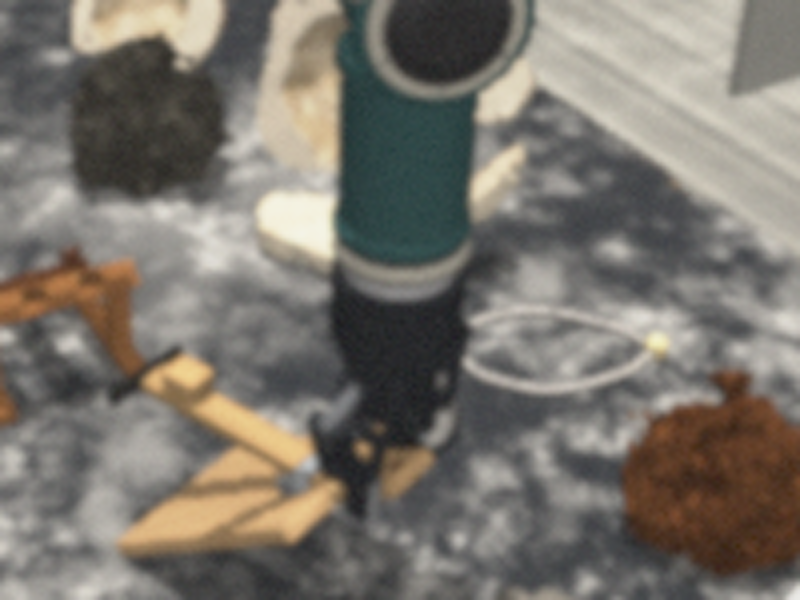

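Emit:
{"api": "arm_command", "payload": {
  "deltas": [
    [0,0.002,0,0],
    [0,0.002,0,0],
    [0,0,0,0],
    [0,0,0,0]
  ]
}}

```text
time: 31.85
tool_pos: [0.5674, -0.1781, 0.1054]
tcp_rot: [-1.551, -0.293, 0.292]
wrist_force: [0.2, -0.0, -1.6]
width: 0.488
```

Run:
```python
from h import *
st=sensors.read_state();print(st["time"],st["tool_pos"],st["width"]*.0854,st["wrist_force"],st["torque"])
```

```text
31.85 [ 0.56741298 -0.17813955  0.10536384] 0.04168547104517898 [ 0.21563998 -0.01840639 -1.64636393] [-0.06131804 -0.0616323   0.00722979]
```

Run:
```python
import numpy as np
r=.2075
p=np.radians(np.linspace(36.8,86,12));h=r*np.cos(p);v=r*np.sin(p)
for a,b,c in zip(np.degrees(p[1:]),np.diff(h),np.diff(v)): print(round(a,1),round(-b,4),round(-c,4))
```

```text
41.3 0.0102 -0.0126
45.7 0.0111 -0.0117
50.2 0.012 -0.0108
54.7 0.0128 -0.0099
59.2 0.0136 -0.0088
63.6 0.0142 -0.0078
68.1 0.0148 -0.0066
72.6 0.0153 -0.0054
77.1 0.0156 -0.0042
81.5 0.0159 -0.003
86.0 0.0161 -0.0018
```

Emit:
{"api": "arm_command", "payload": {
  "deltas": [
    [0,0,0,0],
    [0,0,0,0],
    [0,0,0,0]
  ],
  "newtons": 25
}}

```text
time: 32.22
tool_pos: [0.5674, -0.1782, 0.1053]
tcp_rot: [-1.551, -0.293, 0.292]
wrist_force: [-0.4, 0.5, -1.1]
width: 0.49
```

Emit:
{"api": "arm_command", "payload": {
  "deltas": [
    [0,-0.006,0.005,0],
    [0,-0.006,0.005,0],
    [0,-0.0115,0.0111,0],
    [0,-0.0107,0.012,0],
    [0,-0.0098,0.0128,0],
    [0,-0.0087,0.0136,0],
    [0,0,0,0],
    [0,0,0,0]
  ]
}}

```text
time: 33.22
tool_pos: [0.5456, -0.1227, 0.1579]
tcp_rot: [-1.551, -0.293, 0.293]
wrist_force: [-0.0, -0.0, -2.5]
width: 0.495
```

Run:
```python
from h import *
st=sensors.read_state();print(st["time"],st["tool_pos"],st["width"]*.0854,st["wrist_force"],st["torque"])
s=cam("side");crop(s,230,110,430,260,4,"s26.png")
```

```text
33.225 [ 0.54560524 -0.1227423   0.15788153] 0.04227082369218604 [-0.03033824 -0.01459868 -2.48758539] [-0.27183228 -0.06785192 -0.04137919]
```

View pics/s26.png

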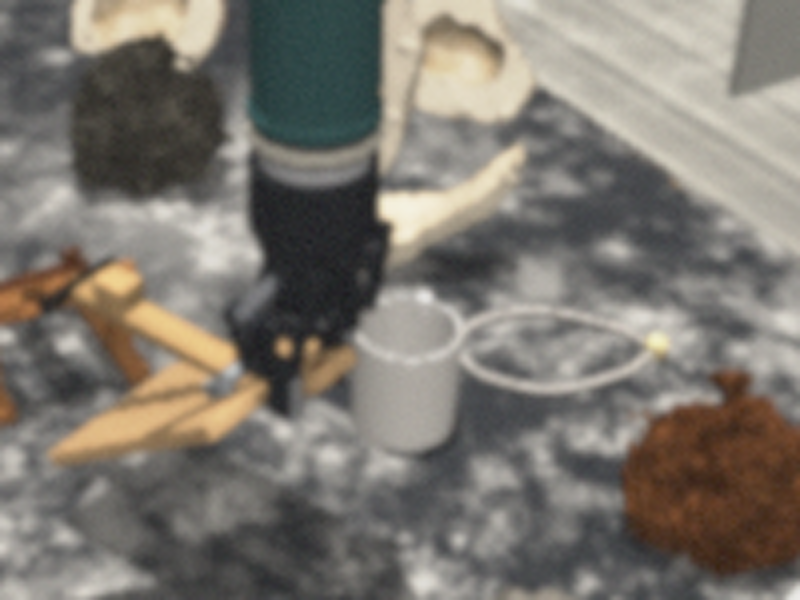

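Emit:
{"api": "arm_command", "payload": {
  "deltas": [
    [0,0,0,0],
    [0,0,0,0],
    [0,0,0,0]
  ],
  "newtons": 20
}}

```text
time: 33.65
tool_pos: [0.5456, -0.123, 0.1577]
tcp_rot: [-1.551, -0.292, 0.292]
wrist_force: [-0.2, 0.5, -2.4]
width: 0.495
```

Run:
```python
from h import *
st=sensors.read_state();print(st["time"],st["tool_pos"],st["width"]*.0854,st["wrist_force"],st["torque"])
s=cam("side");crop(s,230,110,430,260,4,"s27.png")
```

```text
33.65 [ 0.54563979 -0.12301072  0.15773362] 0.04226397746725016 [-0.18080729  0.47797841 -2.40639615] [-0.21100221 -0.08079609 -0.06669341]
```

View pics/s27.png

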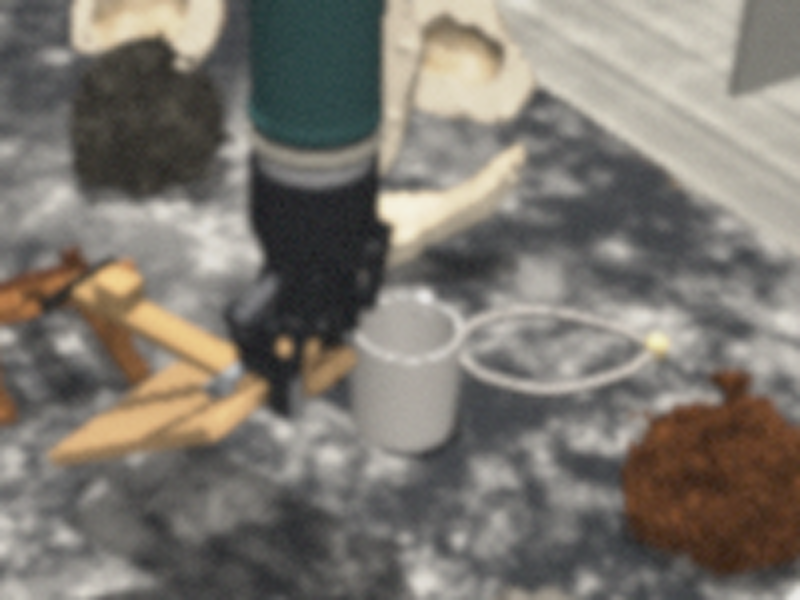

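Emit:
{"api": "arm_command", "payload": {
  "deltas": [
    [0,-0.01,0,0.02],
    [0,-0.02,0,0.05],
    [0,-0.015,0,0.065],
    [0,0,0,0.07],
    [0,0,0,0.07],
    [0,0,0,0.065],
    [0,0,0,0.05],
    [0,0,0,0.02],
    [-0.01,0,0.004,0],
    [-0.02,0,0.006,0],
    [-0.02,0,0.006,0],
    [-0.015,0,0,0],
    [0,0,0,0],
    [0,0,0,0]
  ]
}}

```text
time: 35.45
tool_pos: [0.4819, -0.1046, 0.2034]
tcp_rot: [-1.571, 0.028, -0.03]
wrist_force: [-0.9, -0.3, -1.7]
width: 0.49
```

Run:
```python
from h import *
st=sensors.read_state();print(st["time"],st["tool_pos"],st["width"]*.0854,st["wrist_force"],st["torque"],Ro.from_rotvec(st["tcp_rot"]).as_matrix().round(4)[:,0])
s=cam("side");crop(s,190,110,370,245,4,"s28.png")
c=cam("top");crop(c,160,170,300,280,5,"t28.png")
print(onz(c,(229.3,223),.11),onz(c,(224,243),.11))
```

```text
35.45 [ 0.48188331 -0.10464644  0.20340334] 0.041821305080980406 [-0.89052821 -0.26120139 -1.72197392] [-0.26162391  0.04774041 -0.00849214] [ 0.9993 -0.0374  0.0014]
[0.538536   0.11576734 0.11      ] [0.49069891 0.12823781 0.11      ]
```

View pics/s28.png

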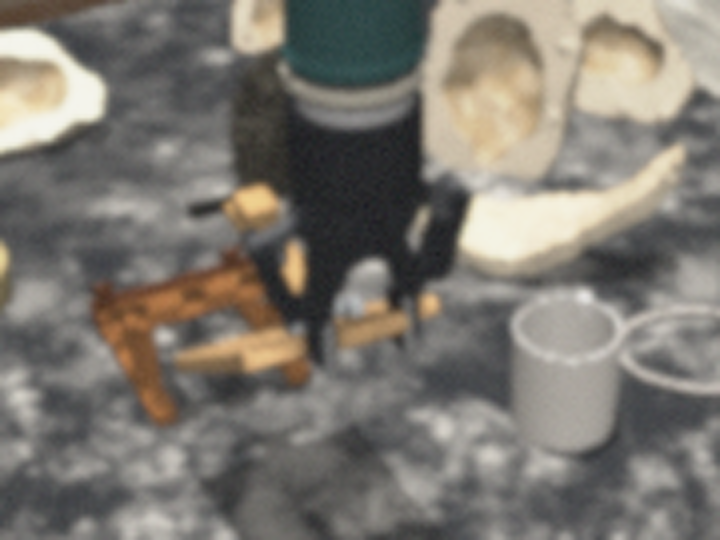

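View pics/t28.png

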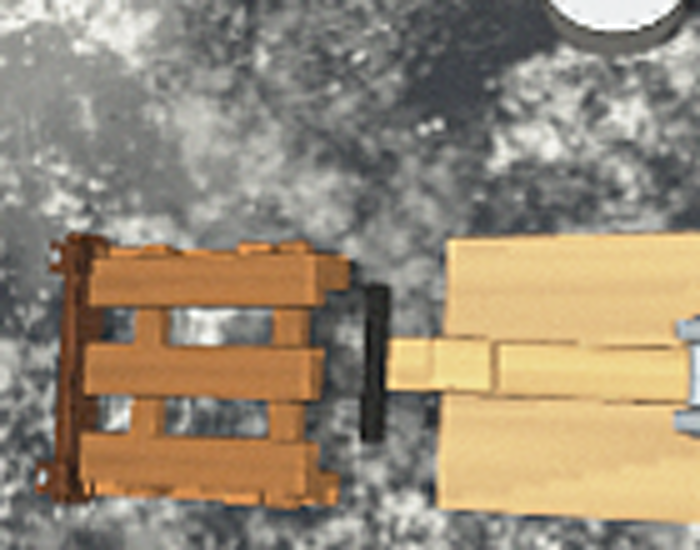

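Emit:
{"api": "arm_command", "payload": {
  "deltas": [
    [0,0,0.008,0],
    [0,0,0.014,0],
    [0,0,0.012,0],
    [0,0,0.006,0],
    [0,0,0,0],
    [0,0,0,0]
  ]
}}

```text
time: 36.3
tool_pos: [0.4829, -0.0645, 0.2031]
tcp_rot: [-1.571, 0.029, -0.029]
wrist_force: [-0.7, 0.7, -2.2]
width: 0.492
```

Run:
```python
from h import *
st=sensors.read_state();print(st["time"],st["tool_pos"],st["width"]*.0854,st["wrist_force"],st["torque"])
s=cam("side");crop(s,190,110,370,245,4,"s29.png")
c=cam("top");crop(c,160,170,300,280,5,"t29.png")
```

```text
36.3 [ 0.48286189 -0.06447211  0.20305633] 0.04202743988274757 [-0.67782084  0.7306042  -2.18912356] [-0.21780061  0.02213098 -0.00458448]
```

View pics/s29.png

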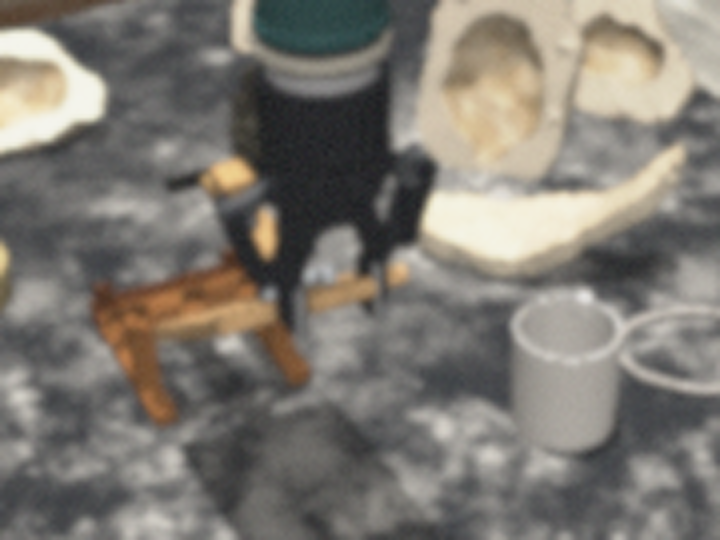

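View pics/t29.png

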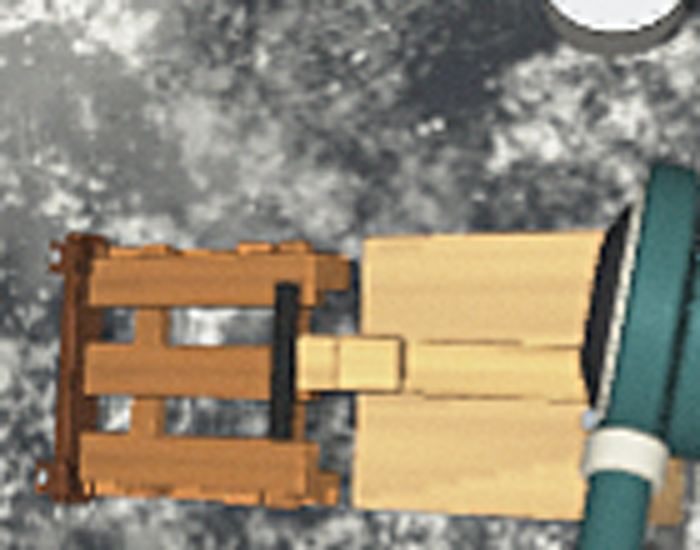

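Emit:
{"api": "arm_command", "payload": {
  "deltas": [
    [0,0,0.004,0.01],
    [0,0,0.004,0.01],
    [0,-0.006,0.005,0],
    [0,-0.0066,0.0052,0],
    [0,-0.006,0.0055,0],
    [0,-0.0057,0.0056,0],
    [0,-0.0055,0.006,0],
    [0,-0.0053,0.006,0],
    [0,-0.005,0.0064,0],
    [0,-0.0049,0.0064,0],
    [0,0,0,0],
    [0,0,0,0]
  ]
}}

```text
time: 37.9
tool_pos: [0.4857, -0.0104, 0.2478]
tcp_rot: [-1.571, 0.045, -0.045]
wrist_force: [0.6, 0.1, -2.6]
width: 0.493
```

Run:
```python
from h import *
st=sensors.read_state();print(st["time"],st["tool_pos"],st["width"]*.0854,st["wrist_force"],st["torque"])
s=cam("side");crop(s,190,110,370,245,4,"s30.png")
```

```text
37.9 [ 0.48567126 -0.01040892  0.24782824] 0.04211823564074996 [ 0.59240893  0.12096949 -2.63808422] [-0.19168746  0.06633521  0.02545979]
```

View pics/s30.png

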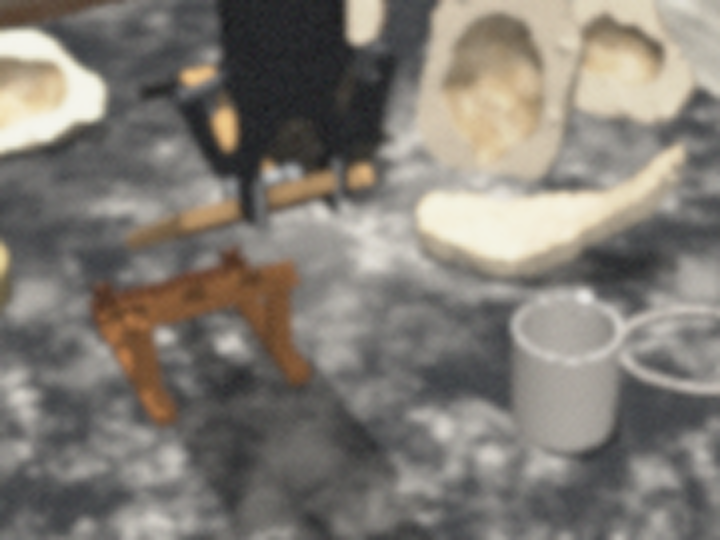

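Emit:
{"api": "arm_command", "payload": {
  "deltas": [
    [0,0,-0.015,0],
    [0,0,-0.025,0],
    [0,0,-0.02,0],
    [0,0.015,-0.004,0],
    [0,0.025,0,0],
    [0,0.02,0,0],
    [0,0.013,0,0],
    [0,0,0,0],
    [0,0,0.005,0],
    [0,0,0.005,0],
    [0,0,0.005,0],
    [0,-0.003,0.005,0],
    [0,-0.006,0.0052,0],
    [0,-0.006,0.0055,0],
    [0,-0.0057,0.0056,0],
    [0,0,0,0]
  ]
}}

```text
time: 39.95
tool_pos: [0.4846, -0.0383, 0.1962]
tcp_rot: [-1.572, 0.043, -0.045]
wrist_force: [0.0, -1.9, -3.3]
width: 0.493
```

Run:
```python
from h import *
st=sensors.read_state();print(st["time"],st["tool_pos"],st["width"]*.0854,st["wrist_force"],st["torque"])
s=cam("side");crop(s,190,110,370,245,4,"s31.png")
```

```text
39.95 [ 0.48455251 -0.03832033  0.19615149] 0.04206308911884666 [ 0.02909433 -1.90606123 -3.34134669] [-1.0684086  -0.17991039  0.00561742]
```

View pics/s31.png

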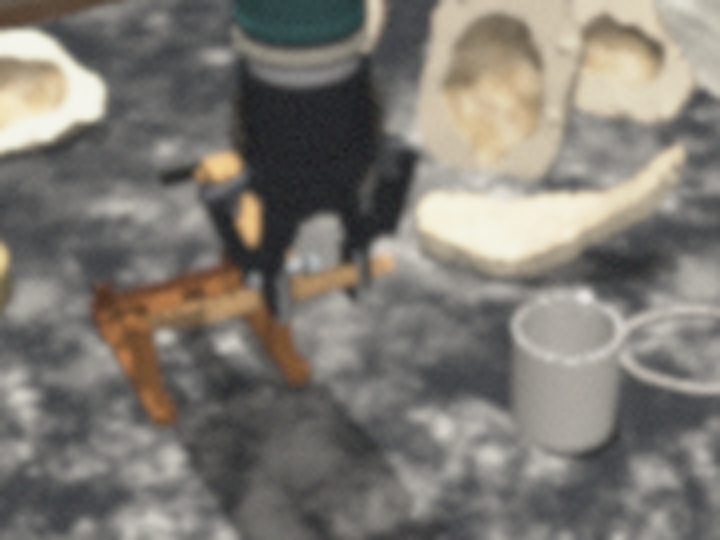

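Emit:
{"api": "arm_command", "payload": {
  "deltas": [
    [0,-0.0085,0.009,0],
    [0,-0.0076,0.009,0],
    [0,-0.0068,0.009,0],
    [0,-0.006,0.009,0],
    [0,-0.0054,0.009,0],
    [0,-0.0048,0.009,0],
    [0,-0.0045,0.009,0],
    [0,-0.004,0.009,0],
    [0,0,0,0]
  ]
}}

```text
time: 41.12
tool_pos: [0.4895, 0.0331, 0.2463]
tcp_rot: [-1.574, 0.041, -0.047]
wrist_force: [-1.7, -8.7, 5.4]
width: 0.495
```

Run:
```python
from h import *
st=sensors.read_state();print(st["time"],st["tool_pos"],st["width"]*.0854,st["wrist_force"],st["torque"])
s=cam("side");crop(s,190,110,370,245,4,"s32.png")
```

```text
41.125 [0.48946441 0.03312444 0.24627882] 0.04228721494109803 [-1.68032793 -8.65475725  5.44947347] [-2.12401903  0.24946932 -0.06905323]
```

View pics/s32.png

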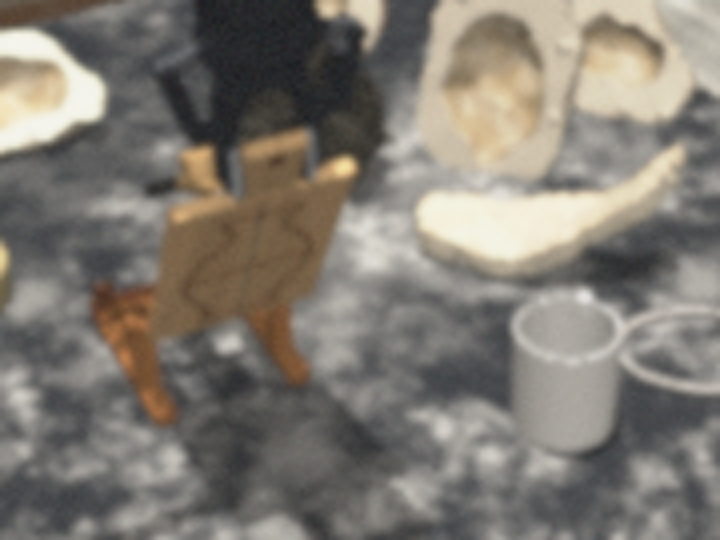

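Emit:
{"api": "arm_command", "payload": {
  "deltas": [
    [0,-0.006,0.009,0],
    [0,-0.006,0.009,0],
    [0,-0.006,0.009,0],
    [0,-0.005,0.009,0],
    [0,-0.0045,0.009,0],
    [0,-0.004,0.009,0],
    [0,0,0,0]
  ]
}}

```text
time: 42.05
tool_pos: [0.4916, 0.0889, 0.2754]
tcp_rot: [-1.569, 0.044, -0.045]
wrist_force: [-0.7, -1.5, -2.9]
width: 0.499
```

Run:
```python
from h import *
st=sensors.read_state();print(st["time"],st["tool_pos"],st["width"]*.0854,st["wrist_force"],st["torque"])
s=cam("side");crop(s,190,110,370,245,4,"s33.png")
```

```text
42.05 [0.49158391 0.08885116 0.27541086] 0.042578245290162214 [-0.7479809  -1.50296237 -2.87546276] [-0.57724587  0.20885446 -0.04769279]
```

View pics/s33.png

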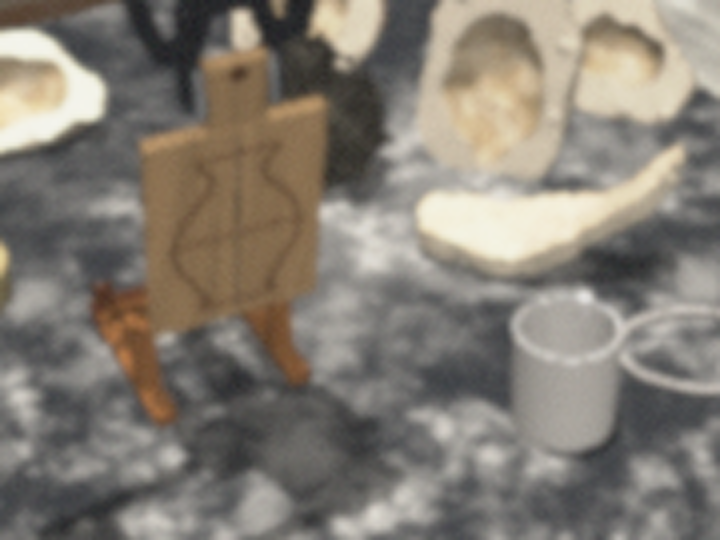

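Emit:
{"api": "arm_command", "payload": {
  "deltas": [
    [0,-0.008,-0.002,0],
    [0,-0.016,-0.004,0],
    [0.002,-0.016,-0.012,0],
    [0.006,0,-0.02,0],
    [0.007,0,-0.025,0],
    [0.007,0,-0.025,-0.03],
    [0.007,0,-0.025,-0.06],
    [0.006,0,-0.022,-0.07],
    [0.005,0,-0.018,-0.07],
    [0,0,-0.01,-0.07],
    [0,0,0,-0.07],
    [0,0,0,-0.06],
    [0,0,0,-0.045],
    [0,0,0,0],
    [0,0,0,0]
  ],
  "newtons": 60
}}

```text
time: 43.98
tool_pos: [0.5302, -0.0761, 0.3156]
tcp_rot: [-1.546, -0.328, 0.326]
wrist_force: [-0.8, -0.3, -2.3]
width: 0.49
```

Run:
```python
from h import *
st=sensors.read_state();print(st["time"],st["tool_pos"],st["width"]*.0854,st["wrist_force"],st["torque"],Ro.from_rotvec(st["tcp_rot"]).as_matrix().round(4)[:,[0,2]].T)
s=cam("side");crop(s,230,110,430,260,4,"s34.png")
c=cam("top");crop(c,160,120,420,300,3,"t34.png")
```

```text
43.975 [ 0.53016767 -0.07608738  0.31561821] 0.04185644359942814 [-0.79572981 -0.26231808 -2.25650249] [-0.09538665 -0.04459645 -0.06722566] [[ 9.145e-01  4.046e-01  1.000e-03]
 [-4.046e-01  9.145e-01 -6.000e-04]]
```

View pics/s34.png

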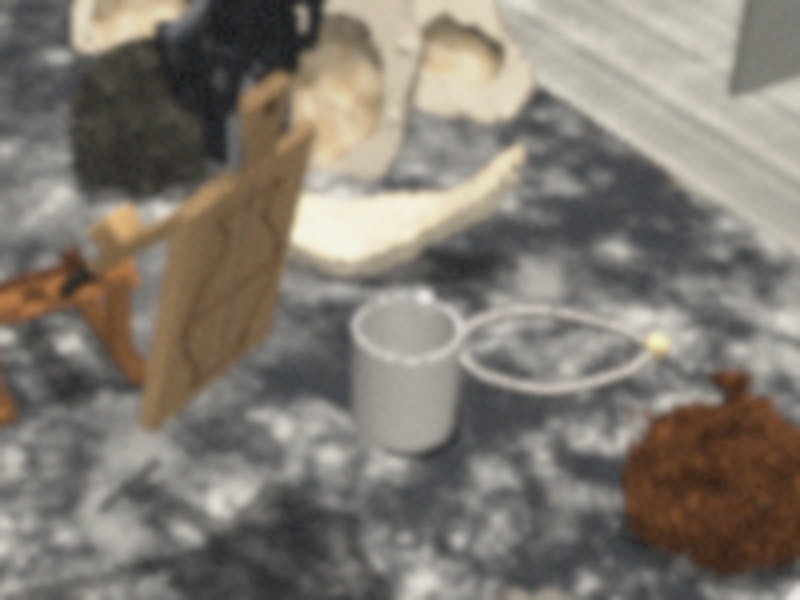

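View pics/t34.png

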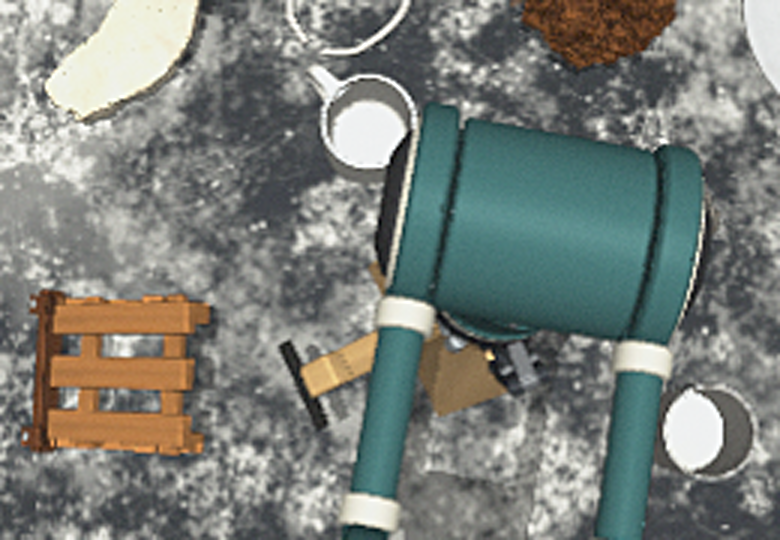

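Emit:
{"api": "arm_command", "payload": {
  "deltas": [
    [0,0.012,0,0],
    [0,0.025,0,0],
    [0,0.028,0,0],
    [0,0.025,0,0],
    [0,0.018,0,0],
    [0,0.008,0,0],
    [0,0.003,0,0],
    [0,0.003,0,0],
    [0,0,0,0]
  ]
}}

```text
time: 45.2
tool_pos: [0.5303, -0.0757, 0.1934]
tcp_rot: [-1.546, -0.329, 0.327]
wrist_force: [0.4, 0.2, -2.2]
width: 0.494
```

Emit:
{"api": "arm_command", "payload": {
  "deltas": [
    [0,0.003,0,0],
    [0,0.003,0,0],
    [0,0,0,0]
  ],
  "newtons": 20
}}

```text
time: 45.58
tool_pos: [0.5296, -0.0755, 0.1864]
tcp_rot: [-1.546, -0.327, 0.328]
wrist_force: [-0.1, 0.3, -2.2]
width: 0.493
```

Run:
```python
from h import *
st=sensors.read_state();print(st["time"],st["tool_pos"],st["wrist_force"],st["torque"])
s=cam("side");crop(s,230,130,430,280,4,"s35.png")
```

```text
45.575 [ 0.52962673 -0.0755456   0.18641765] [-0.1074555   0.32666644 -2.23835431] [-0.00804588 -0.01909288 -0.03209225]
```

View pics/s35.png

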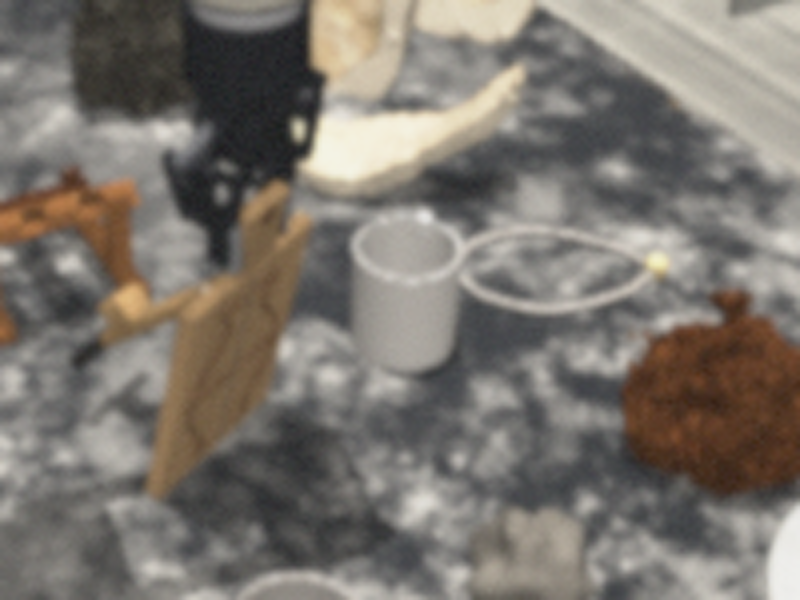

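Emit:
{"api": "arm_command", "payload": {
  "deltas": [
    [0,0.002,0,0],
    [0,0.002,0,0],
    [0,0,0,0]
  ]
}}

```text
time: 46.0
tool_pos: [0.5307, -0.0763, 0.1854]
tcp_rot: [-1.548, -0.329, 0.327]
wrist_force: [-3.0, -1.6, 8.7]
width: 0.497
```

Emit:
{"api": "arm_command", "payload": {
  "deltas": [
    [0,0.002,0,0],
    [0,0,0,0]
  ]
}}

```text
time: 46.25
tool_pos: [0.5312, -0.0768, 0.1852]
tcp_rot: [-1.549, -0.33, 0.326]
wrist_force: [-4.9, -2.3, 16.2]
width: 0.496
```

Emit:
{"api": "arm_command", "payload": {
  "deltas": [
    [0,-0.0005,0.005,0],
    [0,-0.0005,0.008,0],
    [0,0,0.009,0],
    [0,0,0.009,0],
    [0,0,0.009,0],
    [0,0.0005,0.009,0],
    [0,0.001,0.009,0],
    [0,0.001,0.008,0],
    [0,0.001,0.006,0],
    [0,0,0,0]
  ]
}}

```text
time: 47.5
tool_pos: [0.5072, -0.0132, 0.1874]
tcp_rot: [-1.557, -0.342, 0.32]
wrist_force: [-0.1, -8.4, 27.0]
width: 0.496
```

Run:
```python
from h import *
st=sensors.read_state();print(st["time"],st["tool_pos"],st["wrist_force"],st["torque"])
s=cam("side");crop(s,230,130,430,280,4,"s36.png")
```

```text
47.5 [ 0.50724764 -0.01319329  0.18737093] [-0.10373079 -8.36012248 26.95541281] [-2.86462861  0.90488628  0.32141025]
```

View pics/s36.png

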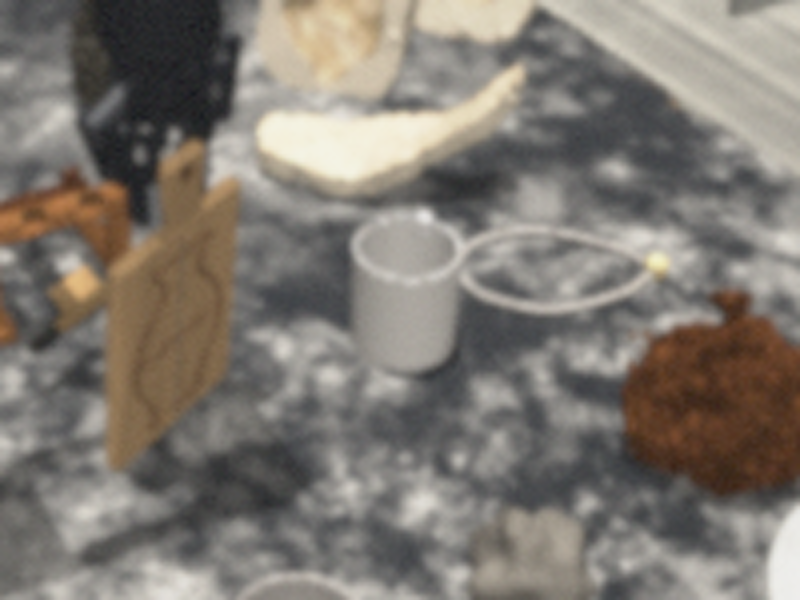

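Emit:
{"api": "arm_command", "payload": {
  "deltas": [
    [0,0.001,0.006,0],
    [0,0.001,0.006,0],
    [0,0.001,0.006,0],
    [0,0.001,0.004,0],
    [0,0,0,0]
  ]
}}

```text
time: 48.18
tool_pos: [0.4992, 0.0072, 0.1862]
tcp_rot: [-1.557, -0.343, 0.318]
wrist_force: [-5.3, -6.6, 41.5]
width: 0.498
```

Run:
```python
from h import *
st=sensors.read_state();print(st["time"],st["tool_pos"],st["wrist_force"],st["torque"])
s=cam("side");crop(s,190,130,390,280,4,"s37.png")
c=cam("top");crop(c,180,160,340,280,5,"t37.png")
```

```text
48.175 [0.49918096 0.00721626 0.18618599] [-5.26479394 -6.63935408 41.54372739] [-2.94710462  2.11545626  0.13486351]
```

View pics/s37.png

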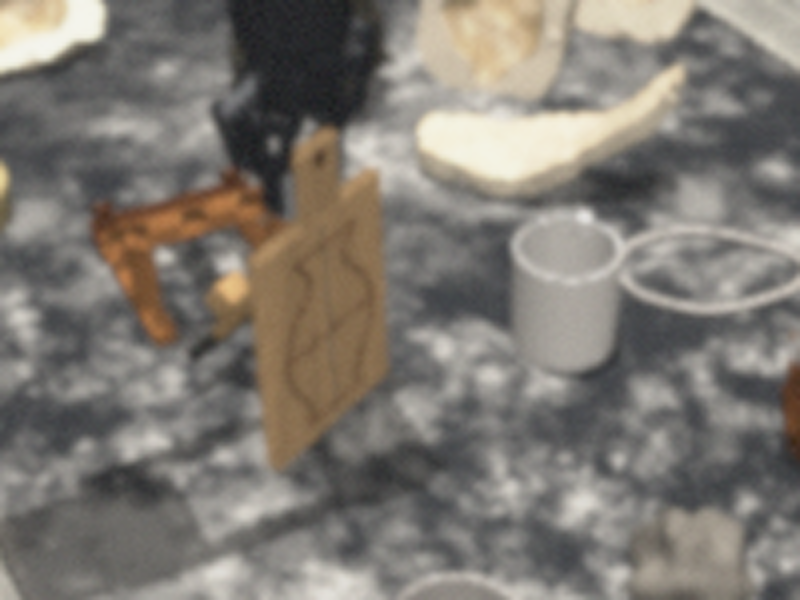

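View pics/t37.png

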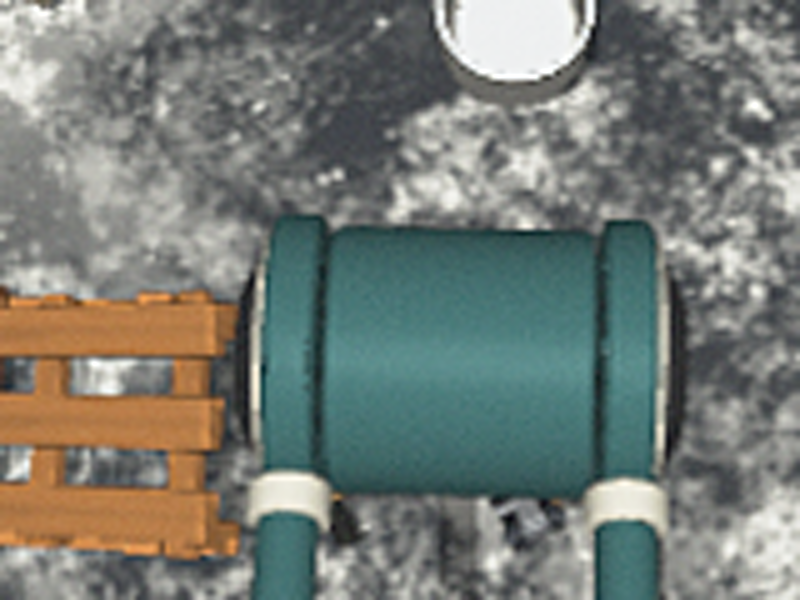

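Emit:
{"api": "arm_command", "payload": {
  "deltas": [
    [0,0,0.006,0],
    [0,0,0.006,0],
    [0,0,0.006,0],
    [0,0,0.006,0],
    [0,0,0.004,0],
    [0,0,0,0]
  ]
}}

```text
time: 49.02
tool_pos: [0.4863, 0.0358, 0.1816]
tcp_rot: [-1.55, -0.34, 0.318]
wrist_force: [0.5, 0.1, 22.4]
width: 0.497
```

Run:
```python
from h import *
st=sensors.read_state();print(st["time"],st["tool_pos"],st["wrist_force"],st["torque"],Ro.from_rotvec(st["tcp_rot"]).as_matrix().round(3)[:,2])
s=cam("side");crop(s,190,130,390,280,4,"s38.png")
```

```text
49.025 [0.48629033 0.03578963 0.18158635] [ 0.53222953  0.06120012 22.38727509] [-1.06429957  0.35658636  0.0354324 ] [-0.407  0.914 -0.007]
```

View pics/s38.png

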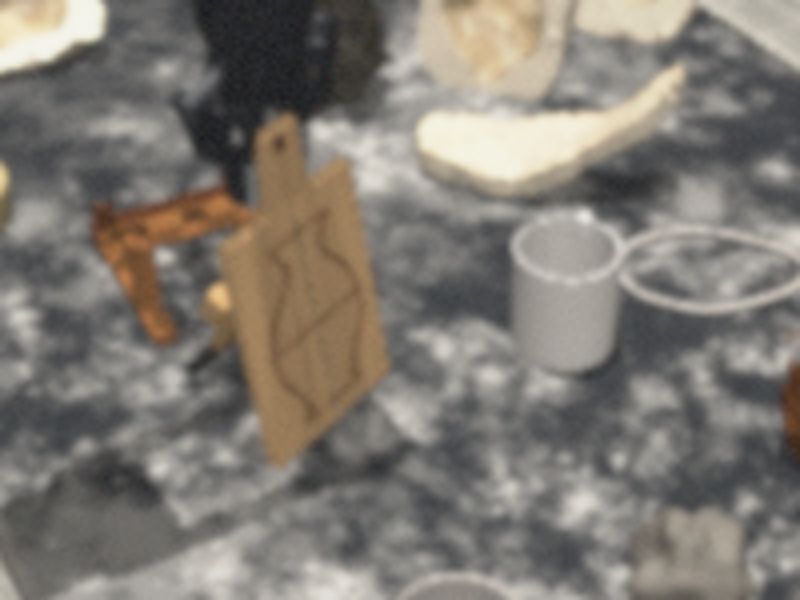

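Emit:
{"api": "arm_command", "payload": {
  "deltas": [
    [0,0,0.005,0],
    [0,-0.002,0.001,0],
    [0,-0.002,0,0],
    [0,0,0,0]
  ]
}}

```text
time: 49.58
tool_pos: [0.4809, 0.0415, 0.1809]
tcp_rot: [-1.547, -0.333, 0.322]
wrist_force: [2.4, -0.6, 9.5]
width: 0.492
```

Emit:
{"api": "arm_command", "payload": {
  "deltas": [
    [0,0,0,0],
    [0,0,0,0],
    [0,0,0,0]
  ],
  "fingers": 0.07
}}

```text
time: 49.95
tool_pos: [0.4767, 0.0414, 0.1771]
tcp_rot: [-1.545, -0.325, 0.33]
wrist_force: [-0.2, 0.0, -0.5]
width: 0.819
```

Run:
```python
from h import *
st=sensors.read_state();print(st["time"],st["tool_pos"],st["width"]*.0854,st["wrist_force"])
c=cam("wrist");cv2.imwrite("pics/w39.png",c["img"][:,:,::-1])
s=cam("side");crop(s,190,130,390,280,4,"s39.png")
```

```text
49.95 [0.47670097 0.04142099 0.17705412] 0.06994027112113464 [-0.15792294  0.02326973 -0.50717299]
```

View pics/s39.png

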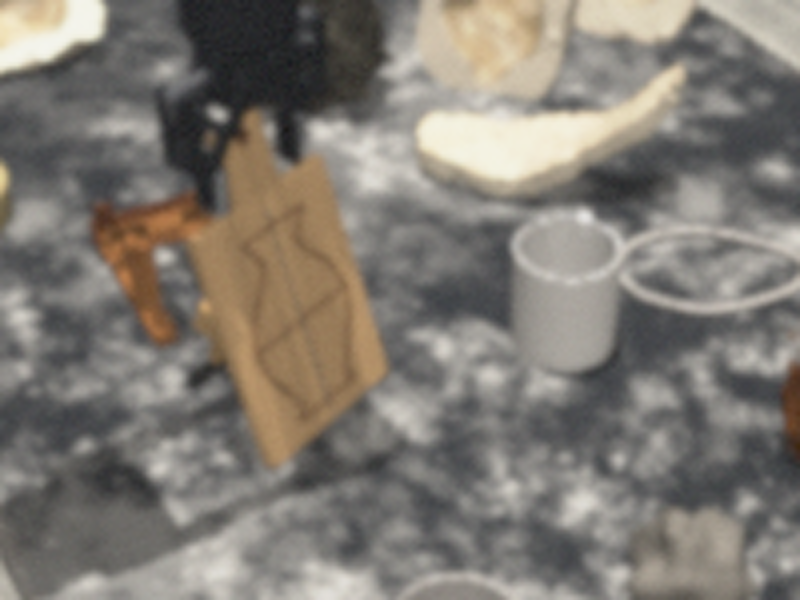

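View pics/w39.png

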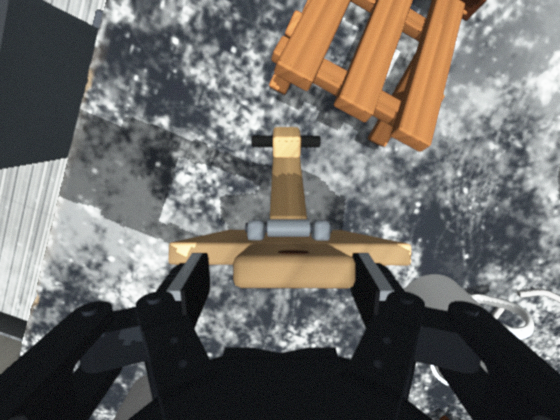

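Emit:
{"api": "arm_command", "payload": {
  "deltas": [
    [0.004,0,0,0],
    [0,0,0,0],
    [0,-0.01,0,0],
    [0,-0.03,0,0],
    [0,-0.04,0,0],
    [0,-0.04,0,0],
    [0,0,0.05,0],
    [0,0,0.05,0],
    [0,0,0.02,0],
    [0,0,0,0]
  ],
  "fingers": 0.0854
}}

```text
time: 51.3
tool_pos: [0.4326, 0.1537, 0.2992]
tcp_rot: [-1.545, -0.331, 0.329]
wrist_force: [0.9, -0.7, -0.3]
width: 0.999
```

Run:
```python
from h import *
st=sensors.read_state();print(st["time"],st["tool_pos"],st["wrist_force"])
c=cam("top");crop(c,180,130,420,300,3.3,"t40.png")
s=cam("side");crop(s,190,130,390,280,4,"s40.png")
```

```text
51.3 [0.43259243 0.1537273  0.29917819] [ 0.8619064  -0.67184997 -0.33559381]
```

View pics/t40.png

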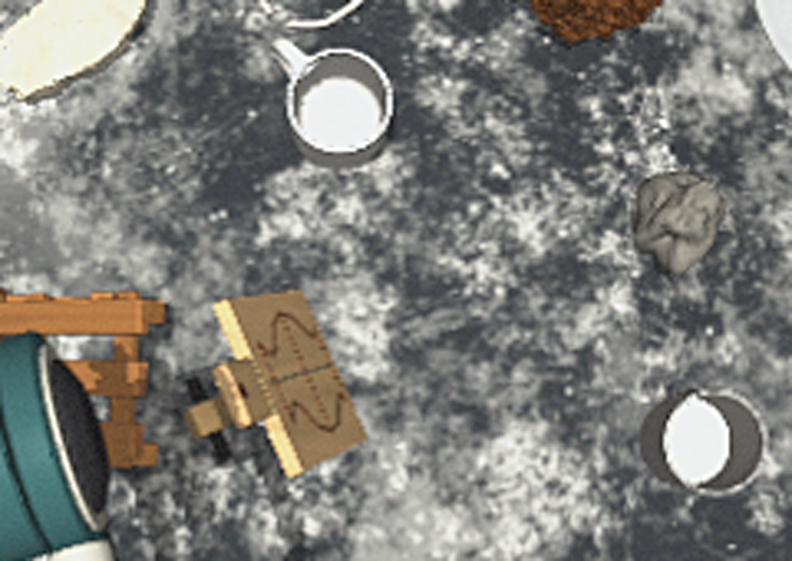

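View pics/s40.png

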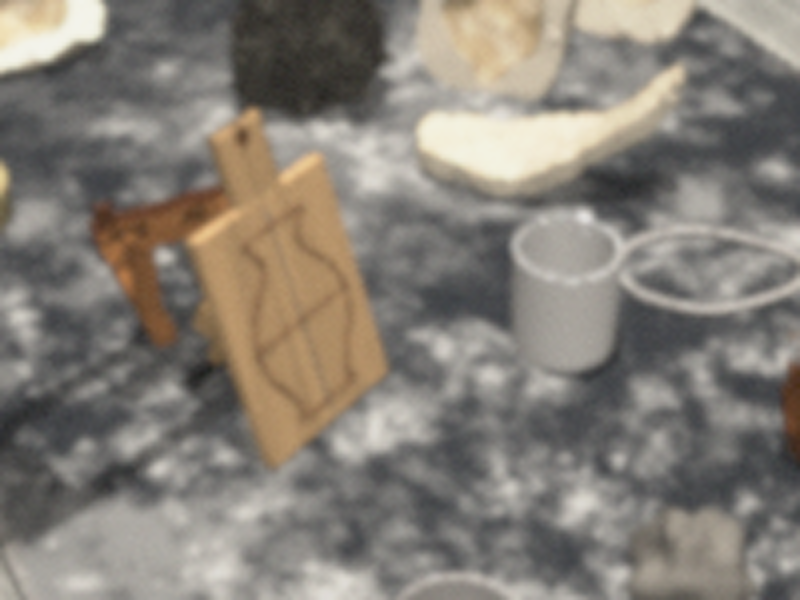

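Run:
```python
from h import *
c=cam("top")
P=lambda u,v:(180+(u+.5)/3.3-.5,130+(v+.5)/3.3-.5)
b1,b2=onz(c,P(302,291),0),onz(c,P(368,437),0)
bm=(b1+b2)/2;e=(b2-b1)/np.linalg.norm(b2-b1);n=np.array([e[1],-e[0],0]);n=n*np.sign(n@np.array([.6,-.27,0]) - n@bm)
print("bottom",b1,b2,np.linalg.norm(b2-b1),"face dir",n)
clay=onz(c,P(680,222),.04);clay[2]=0
d=clay-bm;print("clay",clay,"along",d@n,"lateral",d@e)
for L in (.2,.31,.4):
    z=.18*np.cos(L);t=[onz(c,P(231,301),z),onz(c,P(303,468),z)];tm=(t[0]+t[1])/2
    print(L,"back of top vs bottom",(bm-tm)@n,"expected",.18*np.sin(L),np.linalg.norm(t[1]-t[0]))
f=onz(c,P(208,418),.008);print("foot",f,"behind",(bm-f)@n, "exp ~.104 from face edge")
cr=onz(c,(180+750/3.3,130+440/3.3),.1)
print("mug",onz(c,P(339,101),.089),"can",onz(c,P(715,440),.1))
print(sensors.read_state()["time"])
```

```text
bottom [0.56020636 0.01669508 0.        ] [ 0.44456461 -0.03493914  0.        ] 0.12664559949726698 face dir [ 0.40770643 -0.91311307 -0.        ]
clay [ 0.60896668 -0.27585799  0.        ] along 0.28701392900922257 lateral 0.011429278052328334
0.2 back of top vs bottom 0.0523910551461603 expected 0.03576047954311102 0.12363137442138208
0.31 back of top vs bottom 0.05248420547054036 expected 0.05491055455981983 0.12420133513501175
0.4 back of top vs bottom 0.052589244584665955 expected 0.07009530161555709 0.12484404001923474
foot [0.45973886 0.09068609 0.008     ] behind 0.10852340267965124 exp ~.104 from face edge
mug [ 0.69471922 -0.01238513  0.089     ] can [ 0.44163429 -0.28387657  0.1       ]
51.45
```

Run:
```python
from workcell import job,sensors
print(job.finish_job(),sensors.read_state()["time"])
```

```text
the job is handed in; nothing more can be done
the job is handed in; nothing more can be done
```

I unfolded the leg to its hard stop while the board lay in the rest. Then I slid the board out of the hooks by its tab and stood it upright on its open leg, facing the clay. I handed the job in at about 51.5 s; it reports no verdict.

**Last checks (top and side camera images):**

| Check | Measured | Required or expected |
|---|---|---|
| Lean back | about 0.30 rad | 0.22 to 0.42 rad |
| Leg foot | about 108 mm behind the face's lower edge | about 104 mm with the leg fully open |
| Line from the middle of the face | passes about 11 mm from the clay's middle | within 60 mm |
| Gap from leg foot to rest | roughly 25 mm | not touching |
| Clay, mug, tin can | where first measured, within about 2 mm | 20 mm clay, 30 mm others |

I inferred the leg angle from the foot's distance and from the roughly 20 N resistance at the stop. I did not measure it directly.

**What went wrong on the way:**
- **First leg attempt:** gripping the block lifted the whole board out of the hooks by about 35 mm. I set it back under the hooks and opened the leg by the ends of its foot instead.
- **Pivoting the tab:** the board would not turn in the pads even at the lowest grip, so I pushed its lower edge against the rest's high end to bring it upright. My first try at this was too high and slid over the rest.
- **Leaning it back:** the lower edge slid about 45 mm on the table. While I pressed it down, the wrist read about 41 N for a moment, through the fingers.
- **Releasing it:** the board tipped the last bit back onto its foot when I opened the fingers.

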